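# Stow two hand tools and close the tool case

### The job

Put the pliers in the wide bay and the short screwdriver in the narrow bay of the open tool case, each lying flat along its bay. Then set the lid squarely on so that it sits fully down on the rim, and only then swing the hinged clamp down onto the lid until it is fully shut. Leave the other things on the bench where they are: do not shift or tip them.

Things in the scene. Friction and masses are not known exactly. Their poses are not given: they have to be found in the camera images.
- tool_case: Open grey metal case fixed to the bench, left or right of the vise: 200 (x) x 172 (y) x 50 mm high, walls 5 mm, floor at z = 4. Origin: centre of underside, z up; its -x end carries the clamp and faces the robot. A divider along x (5 mm thick, top at z = 28, centred at y = +13.5) parts the wide bay (y -81 to +11) from the narrow bay (y +16 to +81), both 190 mm long.
- wide_bay (a point): Centre of the wide bay's floor (case x = 0, y = -35, z = 4 mm); axes as the case's.
- narrow_bay (a point): Centre of the narrow bay's floor (case x = 0, y = +48.5, z = 4 mm); axes as the case's.
- case_lid: Loose grey lid, 0.4 kg, lying right way up across the vise from the case: plate 206 (x) x 178 (y) x 4 mm; below it an 8 mm deep rim, 178 x 150 mm, drops into the case (opening 190 x 162). Origin: centre of the rim's underside, 42 mm above the case's origin when seated; z up. Fits either way round. U handle of 10 mm bar along x on its middle, 74 mm long, bar centre at z = 46.
- lid_handle (a point): Middle of the lid's handle bar, 46 mm above the lid's origin; axes as the lid's, the bar runs along x.
- clamp_arm (a joint): Hinge angle of the clamp on the case's end: 0 = shut, lying level along the case's +x over the lid's edge, 1 mm above the seated lid; about 1.57 = upright; 1.95 = leaning right back towards the robot. It is stiff and stays where it is left; about 2 N at the tip moves it.
- clamp_hinge (a point): The clamp's hinge axis (along the case's y) at case x = -122, y = 0, z = 62 mm; axes as the case's. Its bracket reaches from x = -100 to -130 mm, 71 mm high.
- clamp_tip (a point): Centre of the clamp's cross grip, a 12 mm round bar 44 mm long along the case's y, 68 mm from the hinge. The arm between is 16 mm wide and 8 mm thick.
- slip_pliers: Slip-joint pliers, jaws shut, 50 x 172 x 12 mm, 0.21 kg, lying flat beyond the case or the lid. Origin: centre of the underside; jaws towards -y, handles towards +y, z up; about 46 mm wide at the origin, near the centre of mass, 28 mm across the jaws.
- short_screwdriver: Short screwdriver, 26 x 159 x 28 mm, 0.085 kg, lying on the lid beside its handle. Origin: centre of the underside; handle (85 mm long, about 20 mm wide, 23 mm high) towards +y, blade towards -y; z up.
- wrench: Adjustable wrench 56 x 203 x 16 mm, lying flat on the other side from the pliers; bystander. Origin: centre of underside, long along y.
- can: Upright can, 67 mm diameter, 78 mm high; bystander. Origin: centre of underside.
- jar: Upright screw-lid jar, 63 mm diameter, 85 mm high; bystander. Origin: centre of underside.
- measure: Pocket tape measure, 67 x 80 x 32 mm; bystander. Origin: centre of underside.

How it is judged:
On the way, in this order (a step that is already met when the one before it is completed fails the run):
1. pliers flat in the wide bay and screwdriver flat in the narrow bay, both let go (y of slip_pliers in the frame of tool_case between -0.066 and -0.004 m and x of slip_pliers in the frame of tool_case between -0.04 and 0.04 m and z of slip_pliers in the frame of tool_case between -0.002 and 0.022 m and y of short_screwdriver in the frame of tool_case between 0.016 and 0.081 m and x of short_screwdriver in the frame of tool_case between -0.04 and 0.04 m and z of short_screwdriver in the frame of tool_case between -0.002 and 0.036 m and angle between the y axis of slip_pliers and the x axis of tool_case, either way round below 0.3 rad and angle between the y axis of short_screwdriver and the x axis of tool_case, either way round below 0.4 rad and contact force between the fingers and slip_pliers below 0.1 N and contact force between the fingers and short_screwdriver below 0.1 N), for 0.2 s.
2. lid seated on the case, clamp still open (horizontal distance between case_lid and tool_case below 0.011 m and angle between the x axis of case_lid and the x axis of tool_case, either way round below 0.1 rad and angle between case_lid's own z axis and vertical below 0.03 rad and z of case_lid in the frame of tool_case between 0.0385 and 0.0455 m and value of joint clamp_arm above 0.5 rad), for 0.2 s.
3. clamp shut on the seated lid (horizontal distance between case_lid and tool_case below 0.011 m and angle between the x axis of case_lid and the x axis of tool_case, either way round below 0.1 rad and angle between case_lid's own z axis and vertical below 0.03 rad and z of case_lid in the frame of tool_case between 0.0385 and 0.0455 m and value of joint clamp_arm below 0.08 rad), for 0.2 s.
At the end, for the whole second after the job is handed in: Pliers flat in the wide bay, screwdriver in the narrow bay, at rest (within 40 mm of mid-bay, along it within 0.3 and 0.4 rad); lid centred within 11 mm, square within 0.1 rad, level, its origin 38.5 to 45.5 mm above the case's; clamp below 0.08 rad (all of step 3 and y of slip_pliers in the frame of tool_case between -0.066 and -0.004 m and x of slip_pliers in the frame of tool_case between -0.04 and 0.04 m and z of slip_pliers in the frame of tool_case between -0.002 and 0.022 m and y of short_screwdriver in the frame of tool_case between 0.016 and 0.081 m and x of short_screwdriver in the frame of tool_case between -0.04 and 0.04 m and z of short_screwdriver in the frame of tool_case between -0.002 and 0.036 m and angle between the y axis of slip_pliers and the x axis of tool_case, either way round below 0.3 rad and angle between the y axis of short_screwdriver and the x axis of tool_case, either way round below 0.4 rad and linear speed of each of slip_pliers, short_screwdriver, case_lid below 0.02 m/s); the robot touches nothing.
It fails at once if the adjustable wrench shifted by more than 30 mm or tipped (distance of wrench from where it was at the start of the episode above 0.03 m or angle between wrench's own z axis and vertical above 0.4 rad).
It fails at once if the can shifted by more than 30 mm or tipped (distance of can from where it was at the start of the episode above 0.03 m or angle between can's own z axis and vertical above 0.4 rad).
It fails at once if the jar shifted by more than 30 mm or tipped (distance of jar from where it was at the start of the episode above 0.03 m or angle between jar's own z axis and vertical above 0.4 rad).
It fails at once if the tape measure shifted by more than 30 mm or tipped (distance of measure from where it was at the start of the episode above 0.03 m or angle between measure's own z axis and vertical above 0.4 rad).
It also fails if it takes over 72 s, if anything falls off the work surface, if the arm or the gripper's body presses on something with over 40 N, if the wrist force passes 120 N, or if a joint passes its speed limit or range.

### The arm

A 7-joint arm with a two-finger parallel gripper is mounted at the origin on a cart in front of the work surface, level with it; the furniture and walls round the work are solid. World frame = base frame: x ahead of the robot, y to its left, z up, the work surface at z = 0. Lengths are in m, angles in rad, forces in N, time in s.
With the tool pointing down it reaches from about 0.35 to 0.775 m from the base axis. Payload 3.1 kg.
Tool frame: the origin (TCP) lies on the centre line of the jaws, within the pads' length; the fingertips stand 22 mm ahead of it and the grasp point (between the pads) lies 3 mm ahead of it; z points along the fingers, y is the direction in which the jaws open and shut (so a half turn about z gives the same grasp; the last joint's range is limited). The gripper opens to 85 mm and grips with 20 to 120 N. Pads are 22 mm wide; open, the fingers measure 114 mm over their backs; the gripper's body (76 mm by 85 mm) begins 54 mm behind the grasp point. The pads swing forward as they close: fully open they stand 13 mm farther back than shut.
Start: joints at [1.111, 0.311, 0.014, 1.512, -0.004, 1.319, -0.027], TCP at [0.223, -0.503, 0.253] pointing down, gripper open.
Joint ranges: [-2.7, 2.7], [-0.3, 1.91], [-1.27, 1.3], [0.12, 2.57], [-1.44, 4.58], [0.2, 2.03], [-3.05, 3.05]. Speed limits (rad/s): [2.79, 2.79, 3.14, 3.14, 3.14, 3.14, 3.14].

### API

Orientations are given as a unit quaternion [x, y, z, w].
In Python, from bench import env gives the robot as it stands.
- The arm moves only by the tool play_rows, never from a script. Its argument "motion" is a list of rows, each an object of numbers: "tx", "ty", "tz": the shift along the tool's x, y, z in m; "twist": the turn about the tool's z in rad; "jaw": the opening, from 0 (shut) to 1 (fully open). A call has 1 to 20 rows; each row shifts and turns the pose as measured when the row begins, along the tool's axes as they then stand; what a row does not reach is not made up. A row lasts 1/10 s, in which the tool goes at most 50 mm and 8.59 degrees, less where a joint would pass 70% of its speed; a pose out of reach is approached as far as the arm can. A call is refused whole if a number of a shift passes 0.05 or a number of a turn 0.15, either way. A call with a gripper value outside its range is refused whole. The fingers move at their own pace and stop on an object; "newtons" is the grip in N (left out, the last holds). Time passes only in rows, so rows that do not move let the fingers close. It gives the time, the measured TCP pose, the force and the opening at its end, in the units of the state.
- env.sense(): the state, without advancing time (a new reading comes with each control period).
- env.grab_frame(name): name is "side" or "top"; returns a dict with "image" (384x512x3 uint8, blue, green, red), "fov_y" (degrees; the focal length in pixels is half the picture's height over the tangent of half this angle, whatever the lens; pixels are square), "cx", "cy" (the principal point, pixels), "T" (4x4, takes a point from camera to world coordinates). Camera axes: x right, y down, z forward; pixel columns grow to the right and rows downward; lengths in m; the calibration is good to about 2 mm. A picture is of the moment at which its call begins. There is no depth.
- env.sign_off(): hands the job in, once; it reports no verdict.
The state is a dict: "time_s": time; "q": joint angles; "joint_vel": joint speeds; "joint_torque": joint torques, N m; "tool_pos": TCP position; "tcp_rot": TCP orientation; "ft_force": force on the tool from outside, world axes, zero at the start; "wrist_torque": the same for the moment, N m; "gripper_width": opening from 0.0 (shut) to 1.0 (fully open).
Only numpy, scipy, OpenCV 4.12 (cv2) and the standard library are available. Lean on these libraries where they do the work, as an engineer would, in place of code of your own. Each camera call takes 0.05 s, during which the arm holds its last target. There are 200 camera calls.

## Working session

There is one attempt and no reset: what is moved stays moved. The work goes in short steps, Python scripts to look and compute and a tool call to move; the robot and the scene stay as the last step left them, time stands still between calls to the robot, and variables do not carry over. Pictures are saved under pics/ and viewed, about 8 in all and at most 12, crops included, and the job is handed in when it is done.

Besides the shell and the picture viewer there is one more tool, called after "Request:" as a command line: name --argument value ..., lists and objects as JSON in quotes. play_rows: Moves the arm, as the interface text tells. Its arguments: {"type":"object","properties":{"motion":{"type":"array"},"newtons":{"type":"number"}},"required":["motion"]}

```bash
mkdir -p pics; ls; python3 - <<'E'
from bench import env
import cv2,numpy as np
s=env.sense(); print(s['time_s'],s['tool_pos'],s['tcp_rot'],s['gripper_width'])
for n in('side','top'):
    f=env.grab_frame(n); cv2.imwrite(f'pics/{n}0.png',f['image']); print(n,f['fov_y'],f['cx'],f['cy'],np.round(f['T'],3).tolist())
    np.savez(f'pics/{n}0.npz',**f)
E
```

```text
pics
0.0 [ 0.22291863 -0.50205255  0.25221692] [ 9.78249637e-01  2.07427670e-01 -2.86696761e-04 -1.15216988e-03] 0.9953269711288857
side 48.29361755558937 256.88568633958175 187.19868580187614 [[1.0, 0.012, -0.003, 0.544], [0.01, -0.616, 0.788, -1.251], [0.008, -0.787, -0.616, 1.039], [0.0, 0.0, 0.0, 1.0]]
top 48.257416951420744 248.00825594083517 185.67240564915113 [[0.029, -0.998, 0.056, 0.444], [-0.999, -0.028, 0.019, -0.013], [-0.017, -0.057, -0.998, 1.913], [0.0, 0.0, 0.0, 1.0]]
```

View pics/top0.png

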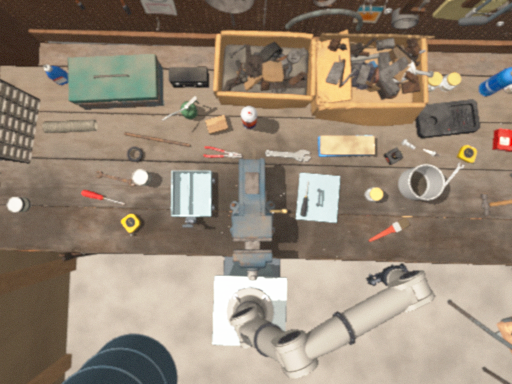

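View pics/side0.png

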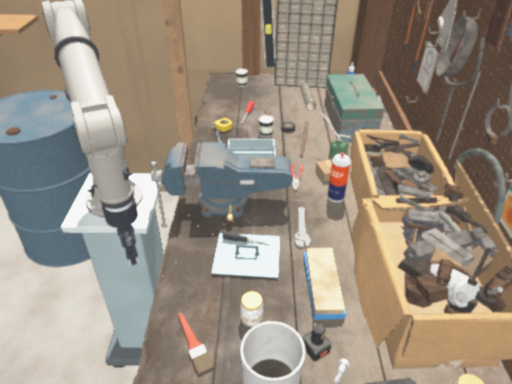

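Top view: case at about (192,193), vise (252,200), lid with screwdriver at (318,197), pliers (222,153) beyond the case, wrench (288,155). Side view: lid (247,256), case behind the vise (250,147). I'll view enlarged crops next.

```bash
python3 - <<'E'
import cv2,numpy as np
t=cv2.imread('pics/top0.png'); s=cv2.imread('pics/side0.png')
a=cv2.resize(t[135:235,160:350],(760,400),interpolation=cv2.INTER_CUBIC)
cv2.imwrite('pics/tc.png',a)
b=cv2.resize(s[125:285,205:315],(550,800),interpolation=cv2.INTER_CUBIC)
b=np.hstack([cv2.resize(s[130:200,220:310],(400,311),interpolation=cv2.INTER_CUBIC),cv2.resize(s[220:290,205:295],(400,311),interpolation=cv2.INTER_CUBIC)])
cv2.imwrite('pics/sc.png',b)
E
```

```text
(no output)
```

View pics/tc.png

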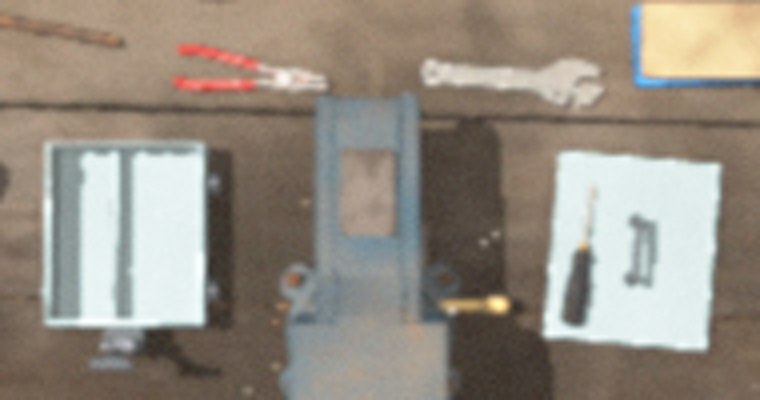

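View pics/sc.png

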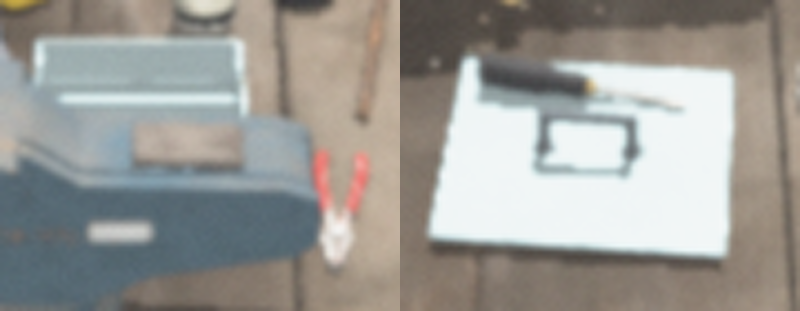

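Crops: the case spans about (45–205, 143–327) in the 4x crop with its divider at x≈123 and the clamp leaning back to (110,363). The lid spans (545–720, 152–350), slightly turned, with the handle at (641,250) and the screwdriver at (585,255), blade away from the robot. The pliers have red handles to the left and jaws to the right at (325,82), close to the vise. Measuring now.

```bash
cat > h.py <<'E'
import cv2,numpy as np
def load(n): return dict(np.load(f'pics/{n}.npz'))
def ray(f,uv,z):
    uv=np.atleast_2d(uv).astype(float); F=f['image'].shape[0]/2/np.tan(np.radians(f['fov_y'])/2)
    d=np.c_[(uv[:,0]-f['cx'])/F,(uv[:,1]-f['cy'])/F,np.ones(len(uv))]@f['T'][:3,:3].T
    o=f['T'][:3,3]; return (o+d*((z-o[2])/d[:,2])[:,None])[:,:2]
def proj(f,P):
    P=np.atleast_2d(P).astype(float); F=f['image'].shape[0]/2/np.tan(np.radians(f['fov_y'])/2)
    c=(P-f['T'][:3,3])@f['T'][:3,:3]; return np.c_[c[:,0]/c[:,2]*F+f['cx'],c[:,1]/c[:,2]*F+f['cy']]
def blobs(mask,roi,K=1,close=0):
    """points of the largest blobs of mask in roi (u0,v0,u1,v1)"""
    m=np.zeros(mask.shape,np.uint8); u0,v0,u1,v1=roi; m[v0:v1,u0:u1]=mask[v0:v1,u0:u1]*1
    if close: m=cv2.morphologyEx(m,cv2.MORPH_CLOSE,np.ones((close,close)))
    n,l,st,_=cv2.connectedComponentsWithStats(m)
    i=np.argsort(-st[1:,4])[:K]+1
    v,u=np.where(np.isin(l,i)); return np.c_[u,v]
def rect(f,p,z):
    r=cv2.minAreaRect(ray(f,p,z).astype(np.float32)*1000); return np.round(r[0],1),np.round(r[1],1),round(r[2],1)
def axis(P):
    c=P.mean(0); w,v=np.linalg.eigh(np.cov((P-c).T)); d=v[:,1]; t=(P-c)@d; s=(P-c)@v[:,0]
    mid=c+d*(t.max()+t.min())/2+v[:,0]*(s.max()+s.min())/2
    return np.round(mid*1000,1),np.round(d,3),np.round([np.ptp(t)*1000,np.ptp(s)*1000],1)
E
python3 - <<'E'
from h import *
T=load('top0'); S=load('side0')
for n,f,rl,rc in(('top',T,(290,165,350,228),(165,165,218,222)),('side',S,(205,228,290,285),None)):
    h=cv2.cvtColor(f['image'],cv2.COLOR_BGR2HSV).astype(int); g=f['image'].astype(int)
    br=(g.min(2)>150)
    p=blobs(br,rl,1,9); print(n,'lid',rect(f,p,.012),len(p))
    if rc: print(n,'case',rect(f,blobs((g[...,0]>g[...,2]+3)&(h[...,2]>90),rc,1,9),.05))
    roi=(200,140,245,162) if n=='top' else (286,160,306,192)
    red=(h[...,1]>110)&((h[...,0]<8)|(h[...,0]>172))&(h[...,2]>100)
    p=blobs(red,roi,2); print('red',axis(ray(f,p,.008)))
    met=(g.min(2)>135)|red
    p=blobs(met,roi,1,3); print('pliers',axis(ray(f,p,.008)),p.min(0),p.max(0))
    dark=(g.max(2)<110); roi=(297,178,312,220) if n=='top' else (220,230,255,246)
    p=blobs(dark,roi,1); print('sd handle',axis(ray(f,p,.03)),len(p))
    roi=(313,185,328,210) if n=='top' else (230,243,262,262)
    p=blobs(g.max(2)<150,roi,1); print('lidhandle',axis(ray(f,p,.05)),len(p))
    # vise
E
```

```text
top lid (array([ 510. , -286.3]), array([181.5, 211.3]), 86.5) 1955
top case (array([497.6, 265.3]), array([218.5, 183.9]), 2.0)
red (array([696.6, 182.6]), array([0.121, 0.993]), array([90.6, 51.6]))
pliers (array([709.7, 148.4]), array([0.201, 0.98 ]), array([187.1,  95.6])) [202 140] [241 157]
sd handle (array([ 466. , -226.2]), array([-0.994,  0.113]), array([75.5, 19.2])) 69
lidhandle (array([ 536.1, -288.1]), array([0.333, 0.943]), array([13.6,  4.1])) 5
side lid (array([ 522.7, -287. ]), array([187.5, 239.6]), 86.3) 2667
red (array([690.4, 190.2]), array([-0.724,  0.69 ]), array([57.2, 44.8]))
pliers (array([701.8, 152.5]), array([-0.04 ,  0.999]), array([212.9,  88.2])) [286 160] [305 191]
sd handle (array([ 466.5, -234.4]), array([-0.962,  0.271]), array([80.7, 25.8])) 109
lidhandle (array([ 539.8, -312.3]), array([-0.05 ,  0.999]), array([34.4,  6.2])) 15
```

```bash
python3 - <<'E'
from h import *
T=load('top0'); S=load('side0')
def tp(pts,z): 
    p=np.array(pts,float); return np.round(ray(T,np.c_[160-.375+p[:,0]/4,135-.375+p[:,1]/4],z)*1000,1)
def sp(pts,z,o,k=400/90): 
    p=np.array(pts,float); return np.round(ray(S,np.c_[o[0]+(p[:,0]+.5)/k-.5,o[1]+(p[:,1]+.5)/k-.5],z)*1000,1)
def sh(n,a): print(n,a.tolist())
c=tp([[45,143],[206,143],[206,326],[43,327]],.05); sh('case',c); print(c.mean(0))
sh('divider',tp([[123,152],[123,316]],.028)); sh('clamp tip',tp([[110,363]],.12))
sh('lid',tp([[560,152],[721,162],[708,350],[545,341]],.012));print(tp([[560,152],[721,162],[708,350],[545,341]],.012).mean(0))
sh('lidbar',tp([[654,221],[646,286]],.046)); sh('lidposts',tp([[634,217],[630,283]],.012))
sh('sd',tp([[593,187],[585,247],[575,324]],.026))
sh('pl',tp([[178,50],[174,83],[288,77],[326,83]],.008))
sh('vise',tp([[318,97],[420,97],[290,320],[450,320]],.15))
sh('S lid',sp([[470-400,57],[735-400,70],[727-400,258],[430-400,240]],.012,(205,220)))
sh('S bar',sp([[142,118],[235,121]],.046,(205,220)))
sh('S sd',sp([[80,72],[185,84],[283,107]],.026,(205,220)))
sh('S pl',sp([[320,155],[363,157],[335,218],[336,264]],.008,(220,130)))
sh('S case far wall',sp([[36,40],[244,40],[247,110]],.05,(220,130)))
sh('S vise end',sp([[305,125]],.15,(220,130)))
E
```

```text
case [[606.4, 361.8], [611.3, 185.4], [412.0, 178.6], [405.7, 356.0]]
[508.85 270.45]
divider [[600.8, 279.3], [419.9, 272.6]]
clamp tip [[371.7, 270.4]]
lid [[615.7, -204.4], [609.5, -382.7], [401.5, -372.0], [406.0, -192.7]]
[ 508.175 -287.95 ]
lidbar [[540.2, -304.7], [469.4, -297.4]]
lidposts [[545.8, -287.8], [472.7, -284.9]]
sd [[576.8, -240.1], [510.5, -232.8], [425.8, -223.7]]
pl [[718.8, 224.9], [681.5, 228.0], [691.7, 100.6], [686.1, 57.9]]
vise [[653.3, 60.4], [656.2, -45.0], [422.5, 82.1], [427.3, -81.9]]
S lid [[416.0, -191.9], [619.9, -202.5], [608.4, -386.8], [402.2, -374.1]]
S bar [[476.8, -288.7], [543.8, -290.5]]
S sd [[426.5, -222.3], [506.0, -233.7], [579.1, -256.3]]
S pl [[682.9, 224.6], [723.3, 222.1], [691.0, 125.7], [687.9, 58.6]]
S case far wall [[407.8, 356.2], [612.8, 360.8], [612.8, 236.5]]
S vise end [[653.6, 64.7]]
```

```bash
cat >> h.py <<'E'
def tri(fs,uvs):
    A=[];b=[]
    for f,uv in zip(fs,uvs):
        p=np.r_[ray(f,uv,0)[0],0]; o=f['T'][:3,3]; d=(p-o)/np.linalg.norm(p-o); M=np.eye(3)-np.outer(d,d); A.append(M); b.append(M@o)
    x=np.linalg.lstsq(np.vstack(A),np.hstack(b),rcond=None)[0]; return np.round(x*1000,1)
def go(x,y,z,psi):
    """tool-frame shift from the present pose to a world target, tool pointing down"""
    from bench import env
    s=env.sense(); q=s['tcp_rot']; p=s['tool_pos']; a=2*np.arctan2(q[1],q[0])
    d=np.array([x,y,z])-p; c,sn=np.cos(a),np.sin(a); t=(a-psi+np.pi)%(2*np.pi)-np.pi
    print('t=%.2f pos %s psi %.3f jaw %.3f F %s q7 %.2f'%(s['time_s'],np.round(p,4),a,s['gripper_width'],np.round(s['ft_force'],1),s['q'][6]))
    print('tx %.4f ty %.4f tz %.4f twist %.3f |d| %.3f'%(c*d[0]+sn*d[1],sn*d[0]-c*d[1],-d[2],t,np.linalg.norm(d)))
E
python3 - <<'E'
from h import *
T=load('top0'); S=load('side0')
t=lambda u,v:(160-.375+u/4,135-.375+v/4); k=400/90
s=lambda u,v:(220+(u+.5)/k-.5,130+(v+.5)/k-.5)
print('plate',tri((T,S),(t(368,192),s(188,143))),'end',tri((T,S),(t(318,97),s(305,125))))
E
```

```text
plate [555.5   5.7 171.2] end [653.1  60.3 153. ]
```

Request:
play_rows --motion '[{"twist":-0.15,"tz":-0.014,"jaw":1},{"twist":-0.15,"tz":-0.014},{"twist":-0.15,"tz":-0.014},{"twist":-0.15,"tz":-0.014},{"twist":-0.15,"tz":-0.014},{"twist":-0.15,"tz":-0.014},{"twist":-0.15,"tz":-0.014},{"twist":-0.05}]'

```text
$.motion[0]: bad value
```

Request:
play_rows --motion '[{"tx":0,"ty":0,"tz":-0.014,"twist":-0.14,"jaw":1},{"tx":0,"ty":0,"tz":-0.014,"twist":-0.14,"jaw":1},{"tx":0,"ty":0,"tz":-0.014,"twist":-0.14,"jaw":1},{"tx":0,"ty":0,"tz":-0.014,"twist":-0.14,"jaw":1},{"tx":0,"ty":0,"tz":-0.014,"twist":-0.14,"jaw":1},{"tx":0,"ty":0,"tz":-0.014,"twist":-0.14,"jaw":1},{"tx":0,"ty":0,"tz":-0.014,"twist":-0.14,"jaw":1},{"tx":0,"ty":0,"tz":0,"twist":-0.1,"jaw":1}]'

```text
time_s: 0.9
tool_pos: [0.2218, -0.4996, 0.3477]
tcp_rot: [0.717, 0.697, 0.003, -0.008]
ft_force: [2.0, -0.5, 0.2]
gripper_width: 0.999
```

Request:
play_rows --motion '[{"tx":0.04,"ty":0.022,"tz":0,"twist":0.03,"jaw":1},{"tx":0.04,"ty":0.022,"tz":0,"twist":0.02,"jaw":1},{"tx":0.04,"ty":0.024,"tz":0,"twist":0,"jaw":1},{"tx":0.04,"ty":0.024,"tz":0,"twist":0,"jaw":1},{"tx":0.04,"ty":0.024,"tz":0,"twist":0,"jaw":1},{"tx":0.04,"ty":0.024,"tz":0,"twist":0,"jaw":1},{"tx":0.04,"ty":0.024,"tz":0,"twist":0,"jaw":1},{"tx":0.04,"ty":0.024,"tz":0,"twist":0,"jaw":1},{"tx":0.04,"ty":0.024,"tz":0,"twist":0,"jaw":1},{"tx":0.04,"ty":0.024,"tz":0,"twist":0,"jaw":1},{"tx":0.04,"ty":0.024,"tz":0,"twist":0,"jaw":1},{"tx":0.04,"ty":0.024,"tz":0,"twist":0,"jaw":1},{"tx":0.04,"ty":0.024,"tz":0,"twist":0,"jaw":1},{"tx":0.04,"ty":0.024,"tz":0,"twist":0,"jaw":1},{"tx":0.04,"ty":0.024,"tz":0,"twist":0,"jaw":1},{"tx":0.04,"ty":0.024,"tz":0,"twist":0,"jaw":1},{"tx":0.0,"ty":0.0,"tz":0,"twist":0,"jaw":1}]'

```text
time_s: 2.6
tool_pos: [0.6627, 0.1258, 0.3357]
tcp_rot: [0.74, 0.672, -0.005, -0.016]
ft_force: [-0.3, 0.1, -1.0]
gripper_width: 1.002
```

```bash
python3 -c "
from h import *
go(.694,.141,.10,1.487)"
```

```text
t=2.60 pos [0.6627 0.1258 0.3357] psi 1.475 jaw 1.002 F [-0.3  0.1 -1. ] q7 -0.46
tx 0.0181 ty 0.0297 tz 0.2357 twist -0.012 |d| 0.238
```

Request:
play_rows --motion '[{"tx":0.004,"ty":0.007,"tz":0.043,"twist":0,"jaw":1},{"tx":0.004,"ty":0.007,"tz":0.043,"twist":0,"jaw":1},{"tx":0.004,"ty":0.007,"tz":0.043,"twist":0,"jaw":1},{"tx":0.004,"ty":0.007,"tz":0.043,"twist":0,"jaw":1},{"tx":0.003,"ty":0.005,"tz":0.043,"twist":0,"jaw":1},{"tx":0,"ty":0,"tz":0,"twist":0,"jaw":1},{"tx":0,"ty":0,"tz":0,"twist":0,"jaw":1}]'

```text
time_s: 3.3
tool_pos: [0.6911, 0.1469, 0.1104]
tcp_rot: [0.739, 0.674, -0.007, -0.017]
ft_force: [0.3, 0.4, 1.8]
gripper_width: 1.001
```

```bash
cat >> h.py <<'E'
def go(x,y,z,psi):
    """tool-frame shift from the present pose to a world target"""
    from bench import env; from scipy.spatial.transform import Rotation as Ro
    s=env.sense(); p=s['tool_pos']; R=Ro.from_quat(s['tcp_rot']).as_matrix(); a=np.arctan2(R[1,0],R[0,0])
    d=np.array([x,y,z])-p; l=R.T@d; t=(a-psi+np.pi)%(2*np.pi)-np.pi
    print('t=%.2f pos %s psi %.3f z-axis %s jaw %.3f F %s q7 %.2f'%(s['time_s'],np.round(p,4),a,np.round(R[:,2],3),s['gripper_width'],np.round(s['ft_force'],1),s['q'][6]))
    print('tx %.4f ty %.4f tz %.4f twist %.3f |d| %.3f'%(*l,t,np.linalg.norm(d)))
    return s
E
python3 - <<'E'
from h import *
from bench import env
go(.694,.141,.026,1.487)
for n in('side','top'):
    f=env.grab_frame(n); np.savez(f'pics/{n}1.npz',**f)
    P=[[.694,.141,.0]]; u=proj(f,P)[0].astype(int); k=30
    im=f['image'][max(u[1]-38,0):u[1]+38,u[0]-38:u[0]+38]; cv2.imwrite(f'pics/{n}1.png',cv2.resize(im,(400,400),interpolation=cv2.INTER_CUBIC)); print(u)
cv2.imwrite('pics/c1.png',np.hstack([cv2.imread('pics/side1.png'),cv2.imread('pics/top1.png')]))
E
```

```text
t=3.30 pos [0.6911 0.1469 0.1104] psi 1.478 z-axis [-0.033  0.017 -0.999] jaw 1.001 F [0.3 0.4 1.8] q7 -0.53
tx -0.0067 ty 0.0063 tz 0.0842 twist -0.009 |d| 0.085
[295 177]
[222 153]
```

View pics/c1.png

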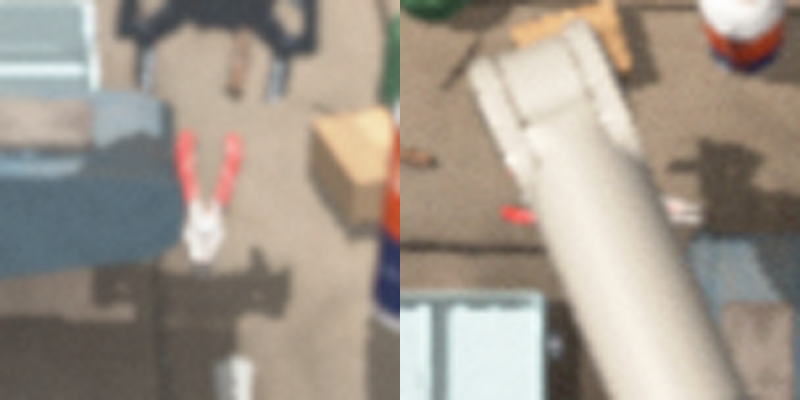

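The side crop shows the open gripper above the pliers, centred within about 1 cm. Pliers are at (207,195) in the crop, clear of the vise. Descending.

Request:
play_rows --motion '[{"tx":-0.003,"ty":0.003,"tz":0.03,"twist":0,"jaw":1},{"tx":-0.003,"ty":0.003,"tz":0.03,"twist":-0.01,"jaw":1},{"tx":-0.001,"ty":0,"tz":0.017,"twist":0,"jaw":1},{"tx":0,"ty":0,"tz":0.003,"twist":0,"jaw":0.8},{"tx":0,"ty":0,"tz":0,"twist":0,"jaw":0.75}]' --newtons 50

```text
time_s: 3.9
tool_pos: [0.7053, 0.1422, 0.0478]
tcp_rot: [0.737, 0.676, 0.007, -0.01]
ft_force: [0.7, 0.4, -0.5]
gripper_width: 0.752
```

```bash
python3 -c "
from h import *
go(.694,.141,.025,1.487)"
```

```text
t=3.90 pos [0.7053 0.1422 0.0478] psi 1.485 z-axis [-0.003  0.023 -1.   ] jaw 0.752 F [ 0.7  0.4 -0.5] q7 -0.53
tx -0.0027 ty -0.0110 tz 0.0228 twist -0.002 |d| 0.025
```

Request:
play_rows --motion '[{"tx":-0.002,"ty":-0.007,"tz":0.01,"twist":0,"jaw":0.75},{"tx":0,"ty":-0.005,"tz":0.008,"twist":0,"jaw":0.75},{"tx":0,"ty":-0.001,"tz":0.003,"twist":0,"jaw":0.75},{"tx":0,"ty":0,"tz":0,"twist":0,"jaw":0.75}]'

```text
time_s: 4.3
tool_pos: [0.6974, 0.1437, 0.0359]
tcp_rot: [0.737, 0.676, 0.014, -0.006]
ft_force: [0.2, -0.6, 0.6]
gripper_width: 0.748
```

```bash
python3 -c "
from h import *
go(.694,.141,.024,1.487)"
```

```text
t=4.30 pos [0.6974 0.1437 0.0359] psi 1.484 z-axis [ 0.012  0.027 -1.   ] jaw 0.748 F [ 0.2 -0.6  0.6] q7 -0.54
tx -0.0033 ty -0.0032 tz 0.0118 twist -0.003 |d| 0.013
```

Request:
play_rows --motion '[{"tx":-0.003,"ty":-0.003,"tz":0.009,"twist":0,"jaw":0.75},{"tx":0,"ty":-0.001,"tz":0.006,"twist":0,"jaw":0.75},{"tx":0,"ty":0,"tz":0.002,"twist":0,"jaw":0.75}]'

```text
time_s: 4.6
tool_pos: [0.6946, 0.1419, 0.0197]
tcp_rot: [0.737, 0.676, 0.016, -0.005]
ft_force: [-0.1, -0.6, 0.1]
gripper_width: 0.755
```

```bash
python3 -c "
from h import *
go(.694,.141,.024,1.487)"
```

```text
t=4.60 pos [0.6946 0.1419 0.0197] psi 1.484 z-axis [ 0.016  0.028 -0.999] jaw 0.755 F [-0.1 -0.6  0.1] q7 -0.55
tx -0.0008 ty -0.0005 tz -0.0043 twist -0.003 |d| 0.004
```

Request:
play_rows --motion '[{"tx":0,"ty":0,"tz":-0.004,"twist":0,"jaw":0.7},{"tx":0,"ty":0,"tz":0,"twist":0,"jaw":0.3},{"tx":0,"ty":0,"tz":0,"twist":0,"jaw":0.3},{"tx":0,"ty":0,"tz":0,"twist":0,"jaw":0.3},{"tx":0,"ty":0,"tz":0,"twist":0,"jaw":0.3},{"tx":0,"ty":0,"tz":0,"twist":0,"jaw":0.3}]' --newtons 50

```text
time_s: 5.2
tool_pos: [0.6942, 0.1417, 0.0234]
tcp_rot: [0.737, 0.676, 0.015, -0.005]
ft_force: [-0.6, 0.4, 0.3]
gripper_width: 0.358
```

```bash
python3 -c "
from h import *
go(.694,.141,.16,1.487)"
```

```text
t=5.20 pos [0.6942 0.1417 0.0234] psi 1.484 z-axis [ 0.015  0.028 -0.999] jaw 0.358 F [-0.6  0.4  0.3] q7 -0.55
tx 0.0033 ty 0.0015 tz -0.1366 twist -0.003 |d| 0.137
```

Request:
play_rows --motion '[{"tx":0,"ty":0,"tz":0,"twist":0,"jaw":0.1},{"tx":0,"ty":0,"tz":0,"twist":0,"jaw":0.1},{"tx":0,"ty":0,"tz":-0.02,"twist":0,"jaw":0.1},{"tx":0,"ty":0,"tz":-0.035,"twist":0,"jaw":0.1},{"tx":0,"ty":0,"tz":-0.04,"twist":0,"jaw":0.1},{"tx":0,"ty":0,"tz":-0.04,"twist":0,"jaw":0.1},{"tx":0,"ty":0,"tz":-0.02,"twist":0,"jaw":0.1},{"tx":0,"ty":0,"tz":0,"twist":0,"jaw":0.1}]'

```text
time_s: 6.0
tool_pos: [0.6892, 0.1361, 0.1772]
tcp_rot: [0.737, 0.676, 0.01, -0.008]
ft_force: [0.7, -0.1, -1.5]
gripper_width: 0.36
```

```bash
python3 - <<'E'
from h import *
from bench import env
# wide bay centre in world: case (0,-35)
print(.5095+.035*.028,.2715-.035)
go(.51,.2365,.16,.028)
f=env.grab_frame('side'); np.savez('pics/side2.npz',**f)
cv2.imwrite('pics/side2.png',cv2.resize(f['image'][100:220,210:340],(650,600),interpolation=cv2.INTER_CUBIC))
E
```

```text
0.5104799999999999 0.23650000000000002
t=6.00 pos [0.6892 0.1361 0.1772] psi 1.485 z-axis [ 0.004  0.025 -1.   ] jaw 0.360 F [ 0.7 -0.1 -1.5] q7 -0.50
tx 0.0842 ty -0.1872 tz 0.0191 twist 1.457 |d| 0.206
```

View pics/side2.png

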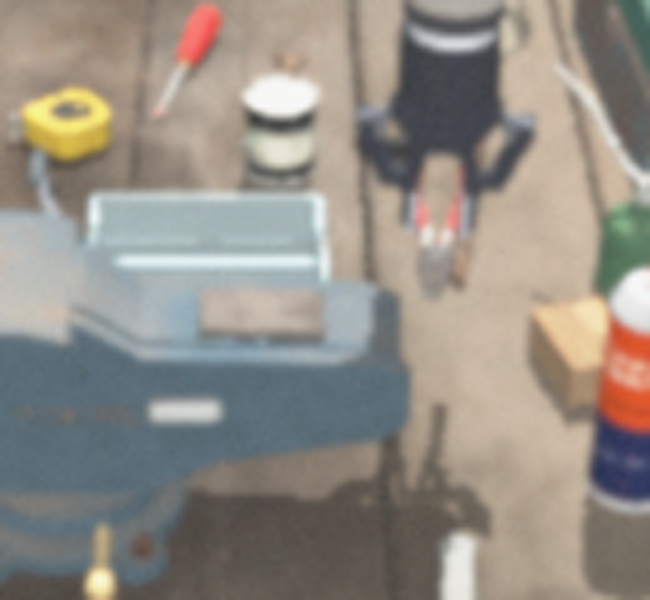

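Side crop: the pliers are held level at the waist (435,230), and nothing else was disturbed.

Request:
play_rows --motion '[{"tx":0.03,"ty":0,"tz":-0.03,"twist":0,"jaw":0.1},{"tx":0.04,"ty":-0.01,"tz":-0.02,"twist":0.05,"jaw":0.1},{"tx":0.02,"ty":-0.03,"tz":0,"twist":0.14,"jaw":0.1},{"tx":0,"ty":-0.03,"tz":0,"twist":0.14,"jaw":0.1},{"tx":0,"ty":-0.03,"tz":0,"twist":0.14,"jaw":0.1},{"tx":0,"ty":-0.03,"tz":0,"twist":0.14,"jaw":0.1},{"tx":0,"ty":0,"tz":0,"twist":0.14,"jaw":0.1},{"tx":0,"ty":0,"tz":0,"twist":0.14,"jaw":0.1},{"tx":0,"ty":0,"tz":0,"twist":0.14,"jaw":0.1},{"tx":0,"ty":0,"tz":0,"twist":0.14,"jaw":0.1},{"tx":0,"ty":0,"tz":0,"twist":0.14,"jaw":0.1},{"tx":0,"ty":0,"tz":0,"twist":0.14,"jaw":0.1},{"tx":0,"ty":0,"tz":0,"twist":0,"jaw":0.1}]'

```text
time_s: 7.35
tool_pos: [0.5557, 0.2633, 0.1902]
tcp_rot: [1.0, -0.011, -0.028, 0.002]
ft_force: [0.1, 0.2, -2.5]
gripper_width: 0.357
```

```bash
python3 -c "
from h import *
go(.5105,.2365,.12,.028)"
```

```text
t=7.35 pos [0.5557 0.2633 0.1902] psi -0.023 z-axis [-0.057 -0.003 -0.998] jaw 0.357 F [ 0.1  0.2 -2.5] q7 -2.14
tx -0.0405 ty 0.0276 tz 0.0728 twist -0.051 |d| 0.088
```

Request:
play_rows --motion '[{"tx":-0.02,"ty":0.014,"tz":0.03,"twist":-0.03,"jaw":0.1},{"tx":-0.015,"ty":0.01,"tz":0.025,"twist":-0.02,"jaw":0.1},{"tx":-0.005,"ty":0.004,"tz":0.015,"twist":0,"jaw":0.1},{"tx":0,"ty":0,"tz":0,"twist":0,"jaw":0.1}]'

```text
time_s: 7.75
tool_pos: [0.5072, 0.2328, 0.1141]
tcp_rot: [0.999, 0.021, -0.033, 0.003]
ft_force: [-0.1, -0.5, -1.7]
gripper_width: 0.355
```

```bash
python3 -c "
from h import *
go(.5105,.2365,.08,.028)"
```

```text
t=7.75 pos [0.5072 0.2328 0.1141] psi 0.043 z-axis [-0.065 -0.007 -0.998] jaw 0.355 F [-0.1 -0.5 -1.7] q7 -2.08
tx 0.0057 ty -0.0037 tz 0.0338 twist 0.015 |d| 0.034
```

Request:
play_rows --motion '[{"tx":0.004,"ty":-0.003,"tz":0.012,"twist":0.01,"jaw":0.1},{"tx":0.003,"ty":-0.002,"tz":0.012,"twist":0.005,"jaw":0.1},{"tx":0.001,"ty":0,"tz":0.01,"twist":0,"jaw":0.1},{"tx":0,"ty":0,"tz":0.005,"twist":0,"jaw":0.1},{"tx":0,"ty":0,"tz":0,"twist":0,"jaw":0.1}]'

```text
time_s: 8.25
tool_pos: [0.5151, 0.24, 0.0712]
tcp_rot: [0.999, 0.015, -0.032, 0.002]
ft_force: [0.5, -0.4, -1.5]
gripper_width: 0.356
```

```bash
python3 -c "
from h import *
go(.5105,.2365,.05,.028)"
```

```text
t=8.25 pos [0.5151 0.24   0.0712] psi 0.031 z-axis [-0.063 -0.005 -0.998] jaw 0.356 F [ 0.5 -0.4 -1.5] q7 -2.11
tx -0.0034 ty 0.0033 tz 0.0214 twist 0.003 |d| 0.022
```

Request:
play_rows --motion '[{"tx":-0.004,"ty":0.003,"tz":0.0,"twist":0,"jaw":0.1},{"tx":-0.001,"ty":0.001,"tz":0.01,"twist":0,"jaw":0.1},{"tx":0,"ty":0,"tz":0.008,"twist":0,"jaw":0.1},{"tx":0,"ty":0,"tz":0.003,"twist":0,"jaw":0.1},{"tx":0,"ty":0,"tz":0,"twist":0,"jaw":0.1}]'

```text
time_s: 8.75
tool_pos: [0.5094, 0.2358, 0.05]
tcp_rot: [0.999, 0.015, -0.03, 0.001]
ft_force: [-0.4, 0.7, -1.7]
gripper_width: 0.358
```

```bash
python3 -c "
from h import *
go(.5105,.2365,.034,.028)"
```

```text
t=8.75 pos [0.5094 0.2358 0.05  ] psi 0.031 z-axis [-0.061 -0.004 -0.998] jaw 0.358 F [-0.4  0.7 -1.7] q7 -2.11
tx 0.0021 ty -0.0007 tz 0.0159 twist 0.003 |d| 0.016
```

Request:
play_rows --motion '[{"tx":0.001,"ty":0,"tz":0.008,"twist":0,"jaw":0.1},{"tx":0,"ty":0,"tz":0.006,"twist":0,"jaw":0.1},{"tx":0,"ty":0,"tz":0.003,"twist":0,"jaw":0.1},{"tx":0,"ty":0,"tz":0,"twist":0,"jaw":0.1}]'

```text
time_s: 9.15
tool_pos: [0.5097, 0.2359, 0.0316]
tcp_rot: [0.999, 0.015, -0.03, 0.001]
ft_force: [-1.0, -0.1, -1.1]
gripper_width: 0.36
```

```bash
python3 -c "
from h import *
go(.5105,.2365,.029,.028)"
```

```text
t=9.15 pos [0.5097 0.2359 0.0316] psi 0.031 z-axis [-0.06  -0.003 -0.998] jaw 0.360 F [-1.  -0.1 -1.1] q7 -2.12
tx 0.0010 ty -0.0006 tz 0.0026 twist 0.003 |d| 0.003
```

Request:
play_rows --motion '[{"tx":0,"ty":0,"tz":0.002,"twist":0,"jaw":0.1},{"tx":0,"ty":0,"tz":0,"twist":0,"jaw":0.55},{"tx":0,"ty":0,"tz":0,"twist":0,"jaw":0.55},{"tx":0,"ty":0,"tz":0,"twist":0,"jaw":0.55},{"tx":0,"ty":0,"tz":-0.01,"twist":0,"jaw":0.55},{"tx":0,"ty":0,"tz":-0.03,"twist":0,"jaw":0.55},{"tx":0,"ty":0,"tz":-0.04,"twist":0,"jaw":0.55},{"tx":0,"ty":0,"tz":-0.05,"twist":0,"jaw":0.55},{"tx":0,"ty":0,"tz":-0.05,"twist":0,"jaw":0.55},{"tx":0,"ty":0,"tz":-0.05,"twist":0,"jaw":0.55},{"tx":0,"ty":0,"tz":-0.04,"twist":0,"jaw":0.55},{"tx":0,"ty":0,"tz":0,"twist":0,"jaw":0.55}]'

```text
time_s: 10.35
tool_pos: [0.5259, 0.2374, 0.3144]
tcp_rot: [1.0, 0.016, -0.026, -0.001]
ft_force: [0.6, -0.5, 0.2]
gripper_width: 0.552
```

```bash
python3 -c "
from h import *
go(.475,-.229,.28,-.122)"
```

```text
t=10.35 pos [0.5259 0.2374 0.3144] psi 0.032 z-axis [-0.053  0.001 -0.999] jaw 0.552 F [ 0.6 -0.5  0.2] q7 -2.06
tx -0.0639 ty 0.4646 tz 0.0366 twist 0.154 |d| 0.470
```

Request:
play_rows --motion '[{"tx":-0.006,"ty":0.045,"tz":0,"twist":0.02,"jaw":0.55},{"tx":-0.006,"ty":0.046,"tz":0,"twist":0.02,"jaw":0.55},{"tx":-0.006,"ty":0.046,"tz":0,"twist":0.02,"jaw":0.55},{"tx":-0.006,"ty":0.046,"tz":0,"twist":0.02,"jaw":0.55},{"tx":-0.006,"ty":0.046,"tz":0,"twist":0.02,"jaw":0.55},{"tx":-0.006,"ty":0.046,"tz":0,"twist":0.02,"jaw":0.55},{"tx":-0.006,"ty":0.046,"tz":0,"twist":0.02,"jaw":0.55},{"tx":-0.006,"ty":0.046,"tz":0,"twist":0.01,"jaw":0.55},{"tx":-0.006,"ty":0.046,"tz":0,"twist":0,"jaw":0.55},{"tx":-0.006,"ty":0.03,"tz":0,"twist":0,"jaw":0.55},{"tx":0,"ty":0,"tz":0,"twist":0,"jaw":0.55}]'

```text
time_s: 11.45
tool_pos: [0.4378, -0.2144, 0.3205]
tcp_rot: [0.998, -0.059, -0.021, -0.001]
ft_force: [0.3, -0.4, 0.0]
gripper_width: 0.549
```

```bash
python3 - <<'E'
from h import *
from bench import env
go(.475,-.229,.1,-.122)
f=env.grab_frame('top'); np.savez('pics/top3.npz',**f)
g=env.grab_frame('side'); np.savez('pics/side3.npz',**g)
a=cv2.resize(f['image'][145:235,160:240],(480,540),interpolation=cv2.INTER_CUBIC)
cv2.imwrite('pics/c3.png',a)
E
```

```text
t=11.45 pos [ 0.4378 -0.2144  0.3205] psi -0.117 z-axis [-0.042  0.005 -0.999] jaw 0.549 F [ 0.3 -0.4  0. ] q7 -1.28
tx 0.0479 ty 0.0102 tz 0.2187 twist 0.005 |d| 0.224
```

View pics/c3.png

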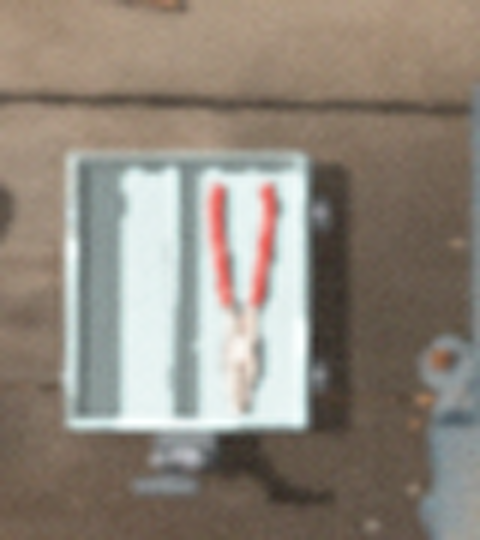

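Pliers lie flat along the wide bay at (243,300) in the crop. Next is the screwdriver.

Request:
play_rows --motion '[{"tx":0.01,"ty":0.002,"tz":0.045,"twist":0,"jaw":0.55},{"tx":0.01,"ty":0.002,"tz":0.045,"twist":0,"jaw":0.55},{"tx":0.01,"ty":0.002,"tz":0.045,"twist":0,"jaw":0.55},{"tx":0.01,"ty":0.002,"tz":0.04,"twist":0,"jaw":0.55},{"tx":0.005,"ty":0.002,"tz":0.025,"twist":0,"jaw":0.55},{"tx":0,"ty":0,"tz":0,"twist":0,"jaw":0.55}]'

```text
time_s: 12.15
tool_pos: [0.4859, -0.2081, 0.1165]
tcp_rot: [0.999, -0.044, -0.014, -0.006]
ft_force: [-0.1, 0.9, -0.2]
gripper_width: 0.551
```

```bash
python3 - <<'E'
from h import *
go(.473,-.229,.06,-.122)
E
```

```text
t=12.15 pos [ 0.4859 -0.2081  0.1165] psi -0.087 z-axis [-0.027  0.014 -1.   ] jaw 0.551 F [-0.1  0.9 -0.2] q7 -1.29
tx -0.0095 ty 0.0226 tz 0.0566 twist 0.035 |d| 0.062
```

Request:
play_rows --motion '[{"tx":-0.005,"ty":0.01,"tz":0.012,"twist":0.02,"jaw":0.55},{"tx":-0.004,"ty":0.009,"tz":0.012,"twist":0.012,"jaw":0.55},{"tx":-0.001,"ty":0.003,"tz":0.01,"twist":0,"jaw":0.55},{"tx":0,"ty":0,"tz":0.006,"twist":0,"jaw":0.55},{"tx":0,"ty":0,"tz":0,"twist":0,"jaw":0.55}]'

```text
time_s: 12.65
tool_pos: [0.475, -0.2284, 0.0782]
tcp_rot: [0.998, -0.059, -0.01, -0.006]
ft_force: [-0.6, -0.1, 0.9]
gripper_width: 0.548
```

```bash
python3 - <<'E'
from h import *
from bench import env
go(.473,-.229,.038,-.122)
g=env.grab_frame('side'); np.savez('pics/side4.npz',**g)
cv2.imwrite('pics/s4.png',cv2.resize(g['image'][195:290,195:305],(660,570),interpolation=cv2.INTER_CUBIC))
E
```

```text
t=12.65 pos [ 0.475  -0.2284  0.0782] psi -0.118 z-axis [-0.019  0.012 -1.   ] jaw 0.548 F [-0.6 -0.1  0.9] q7 -1.27
tx -0.0011 ty 0.0013 tz 0.0402 twist 0.004 |d| 0.040
```

View pics/s4.png

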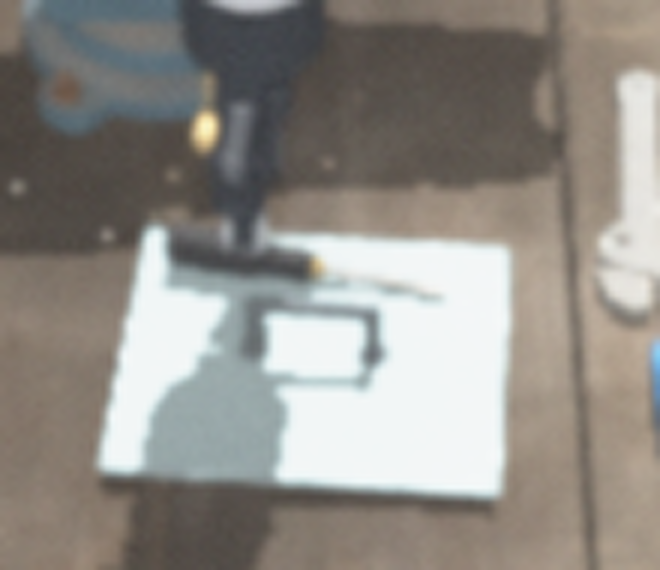

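The gripper straddles the screwdriver handle at (240,245), clear of the lid handle and of the vise knob.

Request:
play_rows --motion '[{"tx":-0.001,"ty":0.001,"tz":0.012,"twist":0,"jaw":0.55},{"tx":0,"ty":0,"tz":0.012,"twist":0,"jaw":0.55},{"tx":0,"ty":0,"tz":0.008,"twist":0,"jaw":0.55},{"tx":0,"ty":0,"tz":0.002,"twist":0,"jaw":0.55},{"tx":0,"ty":0,"tz":0,"twist":0,"jaw":0.55}]'

```text
time_s: 13.2
tool_pos: [0.4746, -0.2288, 0.0425]
tcp_rot: [0.998, -0.059, -0.009, -0.005]
ft_force: [-0.1, -0.8, -0.3]
gripper_width: 0.552
```

```bash
python3 - <<'E'
from h import *
go(.473,-.229,.038,-.122)
E
```

```text
t=13.20 pos [ 0.4746 -0.2288  0.0425] psi -0.117 z-axis [-0.017  0.012 -1.   ] jaw 0.552 F [-0.1 -0.8 -0.3] q7 -1.26
tx -0.0015 ty 0.0004 tz 0.0046 twist 0.005 |d| 0.005
```

Request:
play_rows --motion '[{"tx":0,"ty":0,"tz":0.004,"twist":0,"jaw":0.5},{"tx":0,"ty":0,"tz":0,"twist":0,"jaw":0.1},{"tx":0,"ty":0,"tz":0,"twist":0,"jaw":0.05},{"tx":0,"ty":0,"tz":0,"twist":0,"jaw":0.05},{"tx":0,"ty":0,"tz":0,"twist":0,"jaw":0.05},{"tx":0,"ty":0,"tz":0,"twist":0,"jaw":0.05}]' --newtons 40

```text
time_s: 13.8
tool_pos: [0.4754, -0.2288, 0.0391]
tcp_rot: [0.998, -0.058, -0.008, -0.005]
ft_force: [-0.8, -0.1, -0.9]
gripper_width: 0.202
```

```bash
python3 - <<'E'
from h import *
go(.51,.32,.30,.028)
E
```

```text
t=13.80 pos [ 0.4754 -0.2288  0.0391] psi -0.117 z-axis [-0.015  0.011 -1.   ] jaw 0.202 F [-0.8 -0.1 -0.9] q7 -1.26
tx -0.0337 ty -0.5515 tz -0.2554 twist -0.145 |d| 0.609
```

Request:
play_rows --motion '[{"tx":0,"ty":0,"tz":-0.02,"twist":0,"jaw":0.05},{"tx":0,"ty":0,"tz":-0.04,"twist":0,"jaw":0.05},{"tx":0,"ty":0,"tz":-0.05,"twist":0,"jaw":0.05},{"tx":0,"ty":0,"tz":-0.05,"twist":0,"jaw":0.05},{"tx":0,"ty":0,"tz":-0.05,"twist":0,"jaw":0.05},{"tx":0,"ty":-0.01,"tz":-0.04,"twist":-0.03,"jaw":0.05},{"tx":0,"ty":-0.045,"tz":0,"twist":-0.03,"jaw":0.05},{"tx":0,"ty":-0.047,"tz":0,"twist":-0.03,"jaw":0.05},{"tx":0,"ty":-0.047,"tz":0,"twist":-0.03,"jaw":0.05},{"tx":0,"ty":-0.047,"tz":0,"twist":-0.02,"jaw":0.05},{"tx":0,"ty":-0.047,"tz":0,"twist":0,"jaw":0.05},{"tx":0,"ty":-0.047,"tz":0,"twist":0,"jaw":0.05},{"tx":0,"ty":-0.047,"tz":0,"twist":0,"jaw":0.05},{"tx":0,"ty":-0.047,"tz":0,"twist":0,"jaw":0.05},{"tx":0,"ty":-0.047,"tz":0,"twist":0,"jaw":0.05},{"tx":0,"ty":-0.047,"tz":0,"twist":0,"jaw":0.05},{"tx":0,"ty":-0.04,"tz":0,"twist":0,"jaw":0.05},{"tx":0,"ty":0,"tz":0,"twist":0,"jaw":0.05}]'

```text
time_s: 15.6
tool_pos: [0.479, 0.3016, 0.3017]
tcp_rot: [1.0, 0.009, -0.007, -0.006]
ft_force: [-0.4, 0.1, -1.2]
gripper_width: 0.201
```

```bash
python3 - <<'E'
from h import *
go(.482,.320,.15,.028)
E
```

```text
t=15.60 pos [0.479  0.3016 0.3017] psi 0.017 z-axis [-0.015  0.012 -1.   ] jaw 0.201 F [-0.4  0.1 -1.2] q7 -2.23
tx 0.0056 ty -0.0166 tz 0.1519 twist -0.011 |d| 0.153
```

Request:
play_rows --motion '[{"tx":0.001,"ty":-0.006,"tz":0.035,"twist":-0.01,"jaw":0.05},{"tx":0.001,"ty":-0.006,"tz":0.04,"twist":0,"jaw":0.05},{"tx":0.001,"ty":-0.003,"tz":0.04,"twist":0,"jaw":0.05},{"tx":0.001,"ty":0,"tz":0.03,"twist":0,"jaw":0.05},{"tx":0,"ty":0,"tz":0.01,"twist":0,"jaw":0.05},{"tx":0,"ty":0,"tz":0,"twist":0,"jaw":0.05}]'

```text
time_s: 16.2
tool_pos: [0.481, 0.3199, 0.1429]
tcp_rot: [1.0, 0.016, -0.006, -0.006]
ft_force: [-0.4, -0.5, -0.7]
gripper_width: 0.204
```

```bash
python3 - <<'E'
from h import *
from bench import env
go(.482,.320,.08,.028)
g=env.grab_frame('side')
cv2.imwrite('pics/s5.png',cv2.resize(g['image'][95:185,215:325],(660,540),interpolation=cv2.INTER_CUBIC))
E
```

```text
t=16.20 pos [0.481  0.3199 0.1429] psi 0.031 z-axis [-0.012  0.012 -1.   ] jaw 0.204 F [-0.4 -0.5 -0.7] q7 -2.28
tx 0.0017 ty 0.0007 tz 0.0629 twist 0.003 |d| 0.063
```

View pics/s5.png

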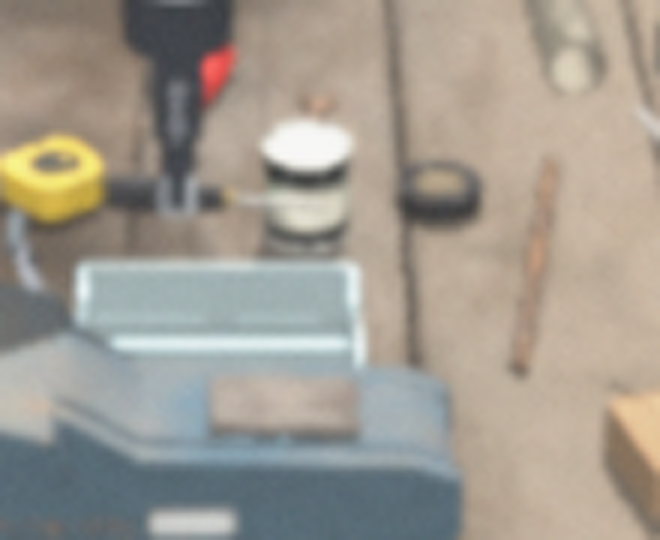

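The screwdriver is held level over the narrow bay, from (105,190) to about (310,200). Lowering it.

Request:
play_rows --motion '[{"tx":0.002,"ty":0.0,"tz":0.02,"twist":0,"jaw":0.05},{"tx":0.001,"ty":0,"tz":0.02,"twist":0,"jaw":0.05},{"tx":0.001,"ty":0,"tz":0.015,"twist":0,"jaw":0.05},{"tx":0,"ty":0,"tz":0.01,"twist":0,"jaw":0.05},{"tx":0,"ty":0,"tz":0.004,"twist":0,"jaw":0.05},{"tx":0,"ty":0,"tz":0.0,"twist":0,"jaw":0.05}]'

```text
time_s: 16.85
tool_pos: [0.4932, 0.3246, 0.0834]
tcp_rot: [1.0, 0.014, 0.004, -0.012]
ft_force: [-0.3, -0.0, 0.2]
gripper_width: 0.201
```

```bash
python3 - <<'E'
from h import *
go(.482,.320,.034,.028)
E
```

```text
t=16.85 pos [0.4932 0.3246 0.0834] psi 0.027 z-axis [ 0.008  0.023 -1.   ] jaw 0.201 F [-0.3 -0.   0.2] q7 -2.30
tx -0.0118 ty 0.0054 tz 0.0491 twist -0.001 |d| 0.051
```

Request:
play_rows --motion '[{"tx":-0.008,"ty":0.004,"tz":0.005,"twist":0,"jaw":0.05},{"tx":-0.005,"ty":0.002,"tz":0.012,"twist":0,"jaw":0.05},{"tx":-0.001,"ty":0,"tz":0.012,"twist":0,"jaw":0.05},{"tx":0,"ty":0,"tz":0.008,"twist":0,"jaw":0.05},{"tx":0,"ty":0,"tz":0.0,"twist":0,"jaw":0.05}]'

```text
time_s: 17.35
tool_pos: [0.4827, 0.3214, 0.0489]
tcp_rot: [1.0, 0.014, 0.008, -0.014]
ft_force: [0.6, -0.6, -0.4]
gripper_width: 0.202
```

```bash
python3 - <<'E'
from h import *
go(.482,.320,.034,.028)
E
```

```text
t=17.35 pos [0.4827 0.3214 0.0489] psi 0.027 z-axis [ 0.016  0.028 -0.999] jaw 0.202 F [ 0.6 -0.6 -0.4] q7 -2.32
tx -0.0010 ty 0.0018 tz 0.0148 twist -0.001 |d| 0.015
```

Request:
play_rows --motion '[{"tx":-0.001,"ty":0.001,"tz":0.008,"twist":0,"jaw":0.05},{"tx":0,"ty":0,"tz":0.005,"twist":0,"jaw":0.05},{"tx":0,"ty":0,"tz":0.002,"twist":0,"jaw":0.05},{"tx":0,"ty":0,"tz":0,"twist":0,"jaw":0.05}]'

```text
time_s: 17.75
tool_pos: [0.4832, 0.3215, 0.0333]
tcp_rot: [1.0, 0.014, 0.009, -0.015]
ft_force: [0.4, -0.7, -1.1]
gripper_width: 0.199
```

```bash
python3 - <<'E'
from h import *
go(.482,.320,.033,.028)
E
```

```text
t=17.75 pos [0.4832 0.3215 0.0333] psi 0.027 z-axis [ 0.017  0.029 -0.999] jaw 0.199 F [ 0.4 -0.7 -1.1] q7 -2.33
tx -0.0012 ty 0.0015 tz 0.0002 twist -0.001 |d| 0.002
```

Request:
play_rows --motion '[{"tx":0,"ty":0,"tz":0,"twist":0,"jaw":0.36},{"tx":0,"ty":0,"tz":0,"twist":0,"jaw":0.36},{"tx":0,"ty":0,"tz":0,"twist":0,"jaw":0.36},{"tx":0,"ty":0,"tz":-0.01,"twist":0,"jaw":0.36},{"tx":0,"ty":0,"tz":-0.03,"twist":0,"jaw":0.36},{"tx":0,"ty":0,"tz":-0.045,"twist":0,"jaw":0.36},{"tx":0,"ty":0,"tz":-0.05,"twist":0,"jaw":0.36},{"tx":0,"ty":0,"tz":-0.05,"twist":0,"jaw":0.5},{"tx":0,"ty":0,"tz":-0.05,"twist":0,"jaw":0.5},{"tx":0,"ty":0,"tz":-0.03,"twist":0,"jaw":0.5},{"tx":0,"ty":0,"tz":0,"twist":0,"jaw":0.5}]'

```text
time_s: 18.85
tool_pos: [0.478, 0.3147, 0.3123]
tcp_rot: [1.0, 0.015, 0.012, -0.017]
ft_force: [0.9, 0.6, 0.0]
gripper_width: 0.502
```

```bash
python3 - <<'E'
from h import *
go(.5095,-.289,.30,-.055)
E
```

```text
t=18.85 pos [0.478  0.3147 0.3123] psi 0.029 z-axis [ 0.024  0.035 -0.999] jaw 0.502 F [0.9 0.6 0. ] q7 -2.24
tx 0.0138 ty 0.6044 tz -0.0080 twist 0.084 |d| 0.605
```

Request:
play_rows --motion '[{"tx":0.002,"ty":0.045,"tz":0,"twist":0.02,"jaw":0.5},{"tx":0.002,"ty":0.047,"tz":0,"twist":0.02,"jaw":0.5},{"tx":0.002,"ty":0.047,"tz":0,"twist":0.02,"jaw":0.5},{"tx":0.002,"ty":0.047,"tz":0,"twist":0.02,"jaw":0.5},{"tx":0.002,"ty":0.047,"tz":0,"twist":0,"jaw":0.5},{"tx":0.002,"ty":0.047,"tz":0,"twist":0,"jaw":0.5},{"tx":0.002,"ty":0.047,"tz":0,"twist":0,"jaw":0.5},{"tx":0.002,"ty":0.047,"tz":0,"twist":0,"jaw":0.5},{"tx":0.002,"ty":0.047,"tz":0,"twist":0,"jaw":0.5},{"tx":0.002,"ty":0.047,"tz":0,"twist":0,"jaw":0.5},{"tx":0,"ty":0.047,"tz":0,"twist":0,"jaw":0.5},{"tx":0,"ty":0.047,"tz":0,"twist":0,"jaw":0.5},{"tx":0,"ty":0.03,"tz":0,"twist":0,"jaw":0.5},{"tx":0,"ty":0,"tz":0,"twist":0,"jaw":0.5}]'

```text
time_s: 20.25
tool_pos: [0.4744, -0.2936, 0.2866]
tcp_rot: [0.999, -0.021, 0.013, -0.021]
ft_force: [-0.9, -1.0, 0.3]
gripper_width: 0.498
```

```bash
python3 - <<'E'
from h import *
from bench import env
go(.5095,-.289,.12,-.055)
f=env.grab_frame('top'); g=env.grab_frame('side'); np.savez('pics/top6.npz',**f); np.savez('pics/side6.npz',**g)
a=cv2.resize(f['image'][155:235,160:230],(420,480),interpolation=cv2.INTER_CUBIC)
u=cv2.resize(g['image'][215:295,205:290],(380,358),interpolation=cv2.INTER_CUBIC)
u=np.vstack([u,np.zeros((122,380,3),np.uint8)])
cv2.imwrite('pics/c6.png',np.hstack([a,u]))
E
```

```text
t=20.25 pos [ 0.4744 -0.2936  0.2866] psi -0.042 z-axis [ 0.028  0.042 -0.999] jaw 0.498 F [-0.9 -1.   0.3] q7 -1.04
tx 0.0306 ty 0.0012 tz 0.1675 twist 0.013 |d| 0.170
```

View pics/c6.png

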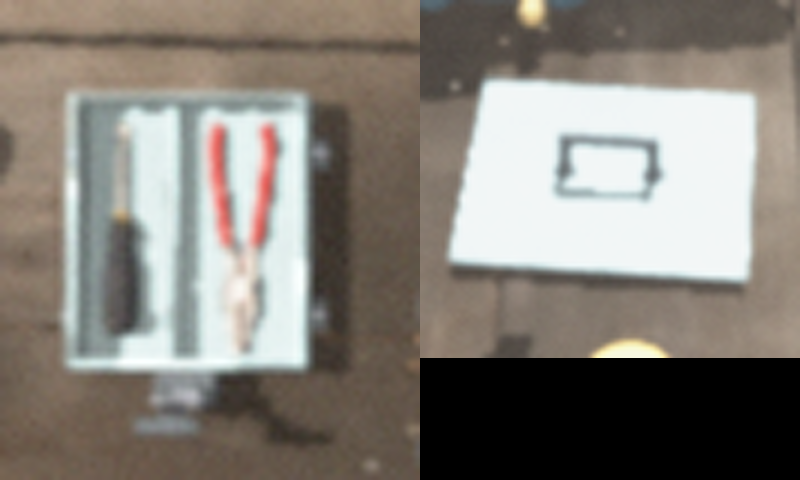

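Left: the screwdriver lies along the narrow bay (120,240) and the pliers along the wide bay (240,240). Right: the lid is clear, with its bar from (565,138) to (655,140).

```bash
python3 - <<'E'
from h import *
T=load('top6'); S=load('side6'); k=380/85
sp=lambda p,z:np.round(ray(S,np.array([[205+(u-420+.5)/k-.5,215+(v+.5)/k-.5] for u,v in p]),z)*1000,1)
L=sp([[485,79],[756,94],[749,281],[449,264]],.0115); print(L.tolist(),L.mean(0)); print('bar',sp([[565,138],[655,140]],.046).tolist(),'posts base',sp([[565,177],[655,177]],.012).tolist())
tp=lambda p,z:np.round(ray(T,np.array([[160+(u+.5)/6-.5,155+(v+.5)/6-.5] for u,v in p]),z)*1000,1)
C=tp([[67,93],[308,92],[308,368],[66,369]],.05); print('case',C.tolist(),C.mean(0)); print('clamp grip',tp([[137,425],[198,425]],.125).tolist())
# lid in top, sharp corners via mask
g=T['image'].astype(int); 
for n,f,roi in(('top',T,(290,165,350,228)),('side',S,(205,228,290,285))):
  for th in(140,170):
    p=blobs(f['image'].min(2)>th,roi,1,9); print(n,th,rect(f,p,.012))
go(.5095,-.289,.12,-.055)
E
```

```text
[[411.7, -190.7], [619.2, -203.4], [608.5, -385.6], [401.3, -373.9]] [ 510.175 -288.4  ]
bar [[478.2, -285.6], [542.7, -286.5]] posts base [[477.8, -291.7], [543.1, -290.6]]
case [[607.7, 362.4], [613.3, 186.4], [412.9, 179.5], [407.0, 355.1]] [510.225 270.85 ]
clamp grip [[371.2, 289.3], [372.5, 246.9]]
top 140 (array([ 496.9, -314.1]), array([238.5, 234.6]), 86.6)
top 170 (array([ 495.5, -314.2]), array([237.2, 231.3]), 86.8)
side 140 (array([ 523.1, -286.7]), array([190.1, 240.3]), 86.6)
side 170 (array([ 510.5, -286.8]), array([184. , 211.4]), 86.3)
t=20.35 pos [ 0.4761 -0.2883  0.2871] psi -0.036 z-axis [ 0.029  0.046 -0.999] jaw 0.498 F [1.2 1.  0.2] q7 -1.04
tx 0.0288 ty 0.0075 tz 0.1678 twist 0.019 |d| 0.170
```

Request:
play_rows --motion '[{"tx":0.006,"ty":0.001,"tz":0.035,"twist":0.01,"jaw":0.5},{"tx":0.006,"ty":0.001,"tz":0.04,"twist":0.01,"jaw":0.5},{"tx":0.006,"ty":0.001,"tz":0.04,"twist":0,"jaw":0.5},{"tx":0.005,"ty":0,"tz":0.03,"twist":0,"jaw":0.5},{"tx":0,"ty":0,"tz":0.01,"twist":0,"jaw":0.5},{"tx":0,"ty":0,"tz":0,"twist":0,"jaw":0.5}]'

```text
time_s: 20.95
tool_pos: [0.5115, -0.2698, 0.1327]
tcp_rot: [0.999, -0.018, 0.019, -0.027]
ft_force: [-0.9, 1.0, 0.0]
gripper_width: 0.497
```

```bash
python3 - <<'E'
from h import *
go(.510,-.288,.085,-.057)
E
```

```text
t=20.95 pos [ 0.5115 -0.2698  0.1327] psi -0.036 z-axis [ 0.039  0.054 -0.998] jaw 0.497 F [-0.9  1.   0. ] q7 -1.07
tx -0.0026 ty 0.0208 tz 0.0466 twist 0.021 |d| 0.051
```

Request:
play_rows --motion '[{"tx":-0.002,"ty":0.012,"tz":0.015,"twist":0.012,"jaw":0.5},{"tx":0,"ty":0.009,"tz":0.015,"twist":0.009,"jaw":0.5},{"tx":0,"ty":0.002,"tz":0.012,"twist":0,"jaw":0.5},{"tx":0,"ty":0,"tz":0.004,"twist":0,"jaw":0.5},{"tx":0,"ty":0,"tz":0,"twist":0,"jaw":0.5}]'

```text
time_s: 21.45
tool_pos: [0.5128, -0.2935, 0.0867]
tcp_rot: [0.999, -0.029, 0.023, -0.025]
ft_force: [-0.5, 0.9, -0.2]
gripper_width: 0.503
```

```bash
python3 - <<'E'
from h import *
go(.510,-.288,.049,-.057)
E
```

```text
t=21.45 pos [ 0.5128 -0.2935  0.0867] psi -0.059 z-axis [ 0.047  0.049 -0.998] jaw 0.503 F [-0.5  0.9 -0.2] q7 -1.04
tx -0.0048 ty -0.0034 tz 0.0378 twist -0.002 |d| 0.038
```

Request:
play_rows --motion '[{"tx":-0.003,"ty":-0.003,"tz":0.012,"twist":0,"jaw":0.5},{"tx":-0.001,"ty":-0.001,"tz":0.012,"twist":0,"jaw":0.5},{"tx":0,"ty":0,"tz":0.009,"twist":0,"jaw":0.5},{"tx":0,"ty":0,"tz":0.003,"twist":0,"jaw":0.5},{"tx":0,"ty":0,"tz":0,"twist":0,"jaw":0.5}]'

```text
time_s: 21.95
tool_pos: [0.5109, -0.2864, 0.0482]
tcp_rot: [0.999, -0.029, 0.023, -0.025]
ft_force: [0.5, -0.6, 0.1]
gripper_width: 0.498
```

```bash
python3 - <<'E'
from h import *
go(.510,-.288,.049,-.057)
E
```

```text
t=21.95 pos [ 0.5109 -0.2864  0.0482] psi -0.058 z-axis [ 0.047  0.049 -0.998] jaw 0.498 F [ 0.5 -0.6  0.1] q7 -1.04
tx -0.0008 ty 0.0016 tz -0.0009 twist -0.001 |d| 0.002
```

Request:
play_rows --motion '[{"tx":0,"ty":0,"tz":0,"twist":0,"jaw":0.3},{"tx":0,"ty":0,"tz":0,"twist":0,"jaw":0},{"tx":0,"ty":0,"tz":0,"twist":0,"jaw":0},{"tx":0,"ty":0,"tz":0,"twist":0,"jaw":0},{"tx":0,"ty":0,"tz":0,"twist":0,"jaw":0},{"tx":0,"ty":0,"tz":0,"twist":0,"jaw":0}]' --newtons 80

```text
time_s: 22.55
tool_pos: [0.5114, -0.2868, 0.0487]
tcp_rot: [0.999, -0.029, 0.024, -0.025]
ft_force: [0.4, -0.2, -2.0]
gripper_width: 0.086
```

```bash
python3 - <<'E'
from h import *
go(.510,-.288,.3,-.057)
E
```

```text
t=22.55 pos [ 0.5114 -0.2868  0.0487] psi -0.058 z-axis [ 0.049  0.049 -0.998] jaw 0.086 F [ 0.4 -0.2 -2. ] q7 -1.04
tx 0.0102 ty -0.0116 tz -0.2508 twist -0.001 |d| 0.251
```

Request:
play_rows --motion '[{"tx":0,"ty":0,"tz":-0.015,"twist":0,"jaw":0},{"tx":0.001,"ty":-0.001,"tz":-0.025,"twist":0,"jaw":0},{"tx":0.001,"ty":-0.002,"tz":-0.035,"twist":0,"jaw":0},{"tx":0.001,"ty":-0.002,"tz":-0.04,"twist":0,"jaw":0},{"tx":0.001,"ty":-0.002,"tz":-0.04,"twist":0,"jaw":0},{"tx":0.001,"ty":-0.002,"tz":-0.04,"twist":0,"jaw":0},{"tx":0.001,"ty":-0.002,"tz":-0.03,"twist":0,"jaw":0},{"tx":0,"ty":0,"tz":-0.01,"twist":0,"jaw":0},{"tx":0,"ty":0,"tz":0,"twist":0,"jaw":0}]'

```text
time_s: 23.45
tool_pos: [0.5015, -0.2849, 0.2836]
tcp_rot: [0.999, -0.029, 0.014, -0.03]
ft_force: [0.6, -0.4, -3.9]
gripper_width: 0.09
```

```bash
python3 - <<'E'
from h import *
go(.5115,.2715,.3,.032)
E
```

```text
t=23.45 pos [ 0.5015 -0.2849  0.2836] psi -0.058 z-axis [ 0.029  0.059 -0.998] jaw 0.090 F [ 0.6 -0.4 -3.9] q7 -1.08
tx -0.0219 ty -0.5561 tz 0.0167 twist -0.090 |d| 0.557
```

Request:
play_rows --motion '[{"tx":0,"ty":-0.02,"tz":0,"twist":0,"jaw":0},{"tx":0,"ty":-0.035,"tz":0.001,"twist":-0.01,"jaw":0},{"tx":0,"ty":-0.04,"tz":0.001,"twist":-0.01,"jaw":0},{"tx":0,"ty":-0.04,"tz":0.001,"twist":-0.01,"jaw":0},{"tx":0,"ty":-0.04,"tz":0.001,"twist":-0.01,"jaw":0},{"tx":0,"ty":-0.04,"tz":0.001,"twist":-0.01,"jaw":0},{"tx":0,"ty":-0.04,"tz":0.001,"twist":-0.01,"jaw":0},{"tx":0,"ty":-0.04,"tz":0.001,"twist":-0.01,"jaw":0},{"tx":0,"ty":-0.04,"tz":0.001,"twist":-0.01,"jaw":0},{"tx":0,"ty":-0.04,"tz":0.001,"twist":-0.01,"jaw":0},{"tx":0,"ty":-0.04,"tz":0.001,"twist":0,"jaw":0},{"tx":0,"ty":-0.04,"tz":0.001,"twist":0,"jaw":0},{"tx":0,"ty":-0.04,"tz":0.001,"twist":0,"jaw":0},{"tx":0,"ty":-0.035,"tz":0.001,"twist":0,"jaw":0},{"tx":0,"ty":-0.02,"tz":0,"twist":0,"jaw":0},{"tx":0,"ty":0,"tz":0,"twist":0,"jaw":0},{"tx":0,"ty":0,"tz":0,"twist":0,"jaw":0}]'

```text
time_s: 25.15
tool_pos: [0.4805, 0.28, 0.2528]
tcp_rot: [0.999, 0.015, -0.027, -0.025]
ft_force: [0.1, -1.2, -4.6]
gripper_width: 0.085
```

```bash
python3 - <<'E'
from h import *
from bench import env
go(.5115,.2715,.2,.032)
f=env.grab_frame('side'); np.savez('pics/side7.npz',**f)
cv2.imwrite('pics/s7.png',cv2.resize(f['image'][60:180,210:330],(600,600),interpolation=cv2.INTER_CUBIC))
E
```

```text
t=25.15 pos [0.4805 0.28   0.2528] psi 0.031 z-axis [-0.055  0.049 -0.997] jaw 0.085 F [ 0.1 -1.2 -4.6] q7 -2.13
tx 0.0335 ty 0.0121 tz 0.0505 twist -0.001 |d| 0.062
```

View pics/s7.png

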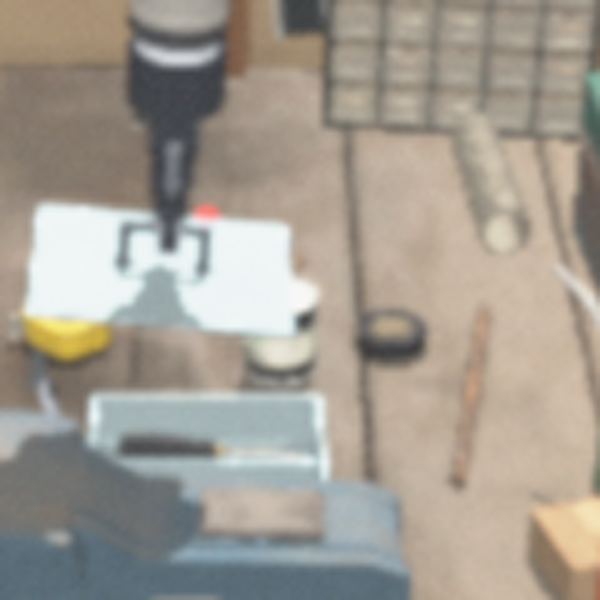

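The side crop shows the lid held above the case, with its far end a little low. The measured tool pitch changed by about 0.1 rad since the grasp. The screwdriver is in the bay. Descending to see how the pitch behaves.

Request:
play_rows --motion '[{"tx":0.015,"ty":0.005,"tz":0.02,"twist":0,"jaw":0},{"tx":0.015,"ty":0.005,"tz":0.03,"twist":0,"jaw":0},{"tx":0.005,"ty":0.002,"tz":0.03,"twist":0,"jaw":0},{"tx":0,"ty":0,"tz":0,"twist":0,"jaw":0},{"tx":0,"ty":0,"tz":0,"twist":0,"jaw":0}]'

```text
time_s: 25.7
tool_pos: [0.5136, 0.2638, 0.1659]
tcp_rot: [0.999, 0.009, -0.028, -0.022]
ft_force: [0.4, 0.0, -3.1]
gripper_width: 0.086
```

```bash
python3 - <<'E'
from h import *
go(.5165,.2715,.12,.032)
E
```

```text
t=25.70 pos [0.5136 0.2638 0.1659] psi 0.019 z-axis [-0.057  0.044 -0.997] jaw 0.086 F [ 0.4  0.  -3.1] q7 -2.10
tx 0.0056 ty -0.0056 tz 0.0460 twist -0.013 |d| 0.047
```

Request:
play_rows --motion '[{"tx":0.003,"ty":-0.003,"tz":0.015,"twist":-0.006,"jaw":0},{"tx":0.002,"ty":-0.003,"tz":0.015,"twist":-0.006,"jaw":0},{"tx":0,"ty":0,"tz":0.01,"twist":0,"jaw":0},{"tx":0,"ty":0,"tz":0,"twist":0,"jaw":0},{"tx":0,"ty":0,"tz":0,"twist":0,"jaw":0}]'

```text
time_s: 26.2
tool_pos: [0.5179, 0.273, 0.1266]
tcp_rot: [0.999, 0.015, -0.025, -0.024]
ft_force: [0.5, -0.4, -3.0]
gripper_width: 0.084
```

```bash
python3 - <<'E'
from h import *
go(.5165,.2715,.115,.032)
E
```

```text
t=26.20 pos [0.5179 0.273  0.1266] psi 0.032 z-axis [-0.052  0.046 -0.998] jaw 0.084 F [ 0.5 -0.4 -3. ] q7 -2.10
tx -0.0008 ty 0.0020 tz 0.0116 twist 0.000 |d| 0.012
```

Request:
play_rows --motion '[{"tx":-0.001,"ty":0.002,"tz":0.008,"twist":0,"jaw":0},{"tx":0,"ty":0,"tz":0.007,"twist":0,"jaw":0},{"tx":0,"ty":0,"tz":0.004,"twist":0,"jaw":0},{"tx":0,"ty":0,"tz":0,"twist":0,"jaw":0}]'

```text
time_s: 26.6
tool_pos: [0.5161, 0.2722, 0.1072]
tcp_rot: [0.999, 0.016, -0.025, -0.024]
ft_force: [-0.3, 0.2, -3.1]
gripper_width: 0.091
```

```bash
python3 - <<'E'
from h import *
from bench import env
go(.5165,.2715,.10,.032)
f=env.grab_frame('side'); np.savez('pics/side8.npz',**f)
cv2.imwrite('pics/s8.png',cv2.resize(f['image'][85:175,215:305],(600,600),interpolation=cv2.INTER_CUBIC))
E
```

```text
t=26.60 pos [0.5161 0.2722 0.1072] psi 0.033 z-axis [-0.05   0.047 -0.998] jaw 0.091 F [-0.3  0.2 -3.1] q7 -2.10
tx 0.0007 ty 0.0011 tz 0.0071 twist 0.001 |d| 0.007
```

View pics/s8.png

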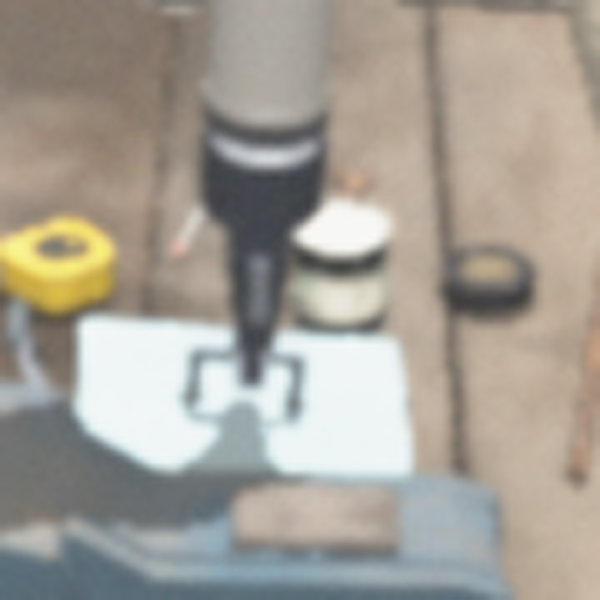

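Side crop: the lid is right over the case with the bar gripped mid-way (250,375). Plate corners are at (78,318), (403,333) and (412,475). That's my 12th view, so from here I work with numbers only.

```bash
python3 - <<'E'
from h import *
S=load('side8'); k=600/90
px=lambda u,v:[215+(u+.5)/k-.5,85+(v+.5)/k-.5]
for (u,v),z in(((78,318),.080),((403,333),.0605),((412,475),.0605)): print(np.round(ray(S,px(u,v),z)[0]*1000,1))
# expected plate corners if lid centre at case centre (510,271) yaw .033
for x,y in((-103,89),(103,89),(103,-89)): print('exp',np.round([510+x-.033*y,271+y+.033*x],1))
E
```

```text
[402.4 359.5]
[615.1 377.9]
[616.7 210. ]
exp [404.1 356.6]
exp [610.1 363.4]
exp [615.9 185.4]
```

Request:
play_rows --motion '[{"tx":0,"ty":0.001,"tz":0.005,"twist":0,"jaw":0},{"tx":0,"ty":0,"tz":0.004,"twist":0,"jaw":0},{"tx":0,"ty":0,"tz":0.002,"twist":0,"jaw":0},{"tx":0,"ty":0,"tz":0,"twist":0,"jaw":0}]'

```text
time_s: 27.05
tool_pos: [0.5164, 0.2724, 0.0969]
tcp_rot: [0.999, 0.016, -0.023, -0.025]
ft_force: [-1.0, -0.2, -1.0]
gripper_width: 0.085
```

```bash
python3 - <<'E'
from h import *
go(.5165,.2715,.0907,.032)
E
```

```text
t=27.05 pos [0.5164 0.2724 0.0969] psi 0.033 z-axis [-0.048  0.048 -0.998] jaw 0.085 F [-1.  -0.2 -1. ] q7 -2.10
tx 0.0004 ty 0.0012 tz 0.0061 twist 0.001 |d| 0.006
```

Request:
play_rows --motion '[{"tx":-0.001,"ty":0,"tz":0.005,"twist":0,"jaw":0},{"tx":-0.001,"ty":0,"tz":0.005,"twist":0,"jaw":0},{"tx":0,"ty":0,"tz":0.004,"twist":0,"jaw":0}]'

```text
time_s: 27.35
tool_pos: [0.5149, 0.2732, 0.0901]
tcp_rot: [0.999, 0.016, -0.022, -0.025]
ft_force: [-10.2, -7.8, 29.1]
gripper_width: 0.087
```

```bash
python3 - <<'E'
from h import *
print(go(.5125,.2715,.0907,.032)['wrist_torque'])
E
```

```text
t=27.35 pos [0.5149 0.2732 0.0901] psi 0.032 z-axis [-0.044  0.048 -0.998] jaw 0.087 F [-10.2  -7.8  29.1] q7 -2.11
tx -0.0024 ty 0.0016 tz -0.0005 twist 0.000 |d| 0.003
[-1.12362067  1.95124933  0.11419419]
```

Request:
play_rows --motion '[{"tx":0,"ty":0,"tz":0,"twist":0,"jaw":0.4},{"tx":0,"ty":0,"tz":0,"twist":0,"jaw":0.4},{"tx":0,"ty":0,"tz":0,"twist":0,"jaw":0.4},{"tx":0,"ty":0,"tz":0,"twist":0,"jaw":0.4},{"tx":0,"ty":0,"tz":-0.01,"twist":0,"jaw":0.4},{"tx":0,"ty":0,"tz":-0.03,"twist":0,"jaw":0.4},{"tx":0,"ty":0,"tz":-0.04,"twist":0,"jaw":0.4},{"tx":0,"ty":-0.01,"tz":-0.05,"twist":0,"jaw":0.4},{"tx":0,"ty":-0.04,"tz":-0.02,"twist":0,"jaw":0.4},{"tx":0,"ty":-0.045,"tz":0,"twist":0,"jaw":0.4},{"tx":0,"ty":-0.045,"tz":0,"twist":0,"jaw":0.4},{"tx":0,"ty":-0.03,"tz":0,"twist":0,"jaw":0.4},{"tx":0,"ty":0,"tz":0,"twist":0,"jaw":0.4}]'

```text
time_s: 28.65
tool_pos: [0.5202, 0.4385, 0.259]
tcp_rot: [0.999, 0.011, -0.019, -0.028]
ft_force: [-1.3, 0.2, 0.4]
gripper_width: 0.401
```

```bash
python3 - <<'E'
from h import *
from bench import env
go(.36,.27,.2,.032)
for n in('top','side'): 
    f=env.grab_frame(n); np.savez(f'pics/{n}9.npz',**f)
T=load('top9'); S=load('side9')
for th in (140,160,180):
    print('top',th,rect(T,blobs(T['image'].min(2)>th,(160,165,222,225),1,7),.054))
g=S['image']
for th in(140,170):
    p=blobs(g.min(2)>th,(215,100,290,160),1,3); print('side',th,p.min(0),p.max(0),len(p)); hull=cv2.convexHull(p.astype(np.int32)); a=cv2.approxPolyDP(hull,2.5,True)[:,0]
    print(a.tolist(), np.round(ray(S,a,.054)*1000).tolist())
# predicted seated corners in side view
c=[[510+x-.033*y,271+y+.033*x,54] for x,y in((-103,89),(103,89),(103,-89),(-103,-89))]
print('pred',np.round(proj(S,np.array(c)/1000),1).tolist(),np.round(proj(T,np.array(c)/1000),1).tolist())
E
```

```text
t=28.65 pos [0.5202 0.4385 0.259 ] psi 0.023 z-axis [-0.038  0.055 -0.998] jaw 0.401 F [-1.3  0.2  0.4] q7 -2.34
tx -0.1617 ty 0.1682 tz 0.0557 twist -0.009 |d| 0.240
top 140 (array([496.8, 294.8]), array([243.8, 217.6]), 2.0)
top 160 (array([501.6, 275.6]), array([226.9, 178.9]), 2.0)
top 180 (array([501.3, 274.9]), array([226.2, 178.7]), 1.6)
side 140 [215 100] [289 159] 2513
[[278, 100], [289, 134], [289, 159], [215, 159], [215, 152], [241, 111], [261, 100]] [[639.0, 725.0], [678.0, 395.0], [668.0, 198.0], [367.0, 191.0], [362.0, 243.0], [456.0, 604.0], [553.0, 723.0]]
side 170 [227 136] [277 159] 835
[[277, 156], [241, 159], [228, 149], [228, 137], [274, 136]] [[620.0, 218.0], [472.0, 194.0], [415.0, 267.0], [409.0, 363.0], [611.0, 376.0]]
pred [[226.8, 137.8], [273.9, 137.5], [276.3, 160.5], [225.4, 160.9]] [[170.0, 216.8], [170.4, 169.5], [211.1, 169.2], [211.0, 216.6]]
```

```bash
cat > e.py <<'E'
from h import *
def edge(prof):   # first crossing of mid level from bg (start) to bright
    p=prof.astype(float); m=(p[:2].mean()+np.percentile(p,80))/2; i=np.argmax(p>m); return i-(p[i]-m)/(p[i]-p[i-1]+1e-9)
def lines(f,pred,n=7,off=5):
    """sub-pixel plate edges: signed offset (px, outward +) of the seen edge from the predicted one"""
    g=cv2.GaussianBlur(f['image'].min(2),(3,3),0).astype(np.float32); c=pred.mean(0); out=[]
    for i in range(4):
        a,b=pred[i],pred[(i+1)%4]; nrm=np.array([b[1]-a[1],a[0]-b[0]]); nrm/=np.linalg.norm(nrm)
        if nrm@((a+b)/2-c)<0: nrm=-nrm
        r=[]
        for t in np.linspace(.12,.88,n):
            p=a+(b-a)*t; s=np.arange(off,-off-.1,-.25); q=p+s[:,None]*nrm
            v=cv2.remap(g,q[:,0].astype(np.float32)[None],q[:,1].astype(np.float32)[None],cv2.INTER_LINEAR)[0]
            r.append(round(off-.25*edge(v),1))
        out.append(r)
    return out
E
python3 - <<'E'
from e import *
T=load('top9'); S=load('side9'); T6=load('top6')
names=['+y edge','+x edge','-y edge','-x edge']
def corners(hx,hy,z,cx=510,cy=271,a=.033): return np.array([[cx+x-a*y,cy+y+a*x,z] for x,y in((-hx,hy),(hx,hy),(hx,-hy),(-hx,-hy))])/1000
for n,f,c in(('case top6',T6,corners(100,86,50)),('lid top9',T,corners(103,89,54)),('lid side9',S,corners(103,89,54))):
    for k,r in zip(names,lines(f,proj(f,c))): print(n,k,r)
S3=load('side3')
for k,r in list(zip(names,lines(S3,proj(S3,corners(100,86,50)))))[:2]: print('case side3',k,r)
E
```

```text
case top6 +y edge [np.float64(1.4), np.float64(1.6), np.float64(1.5), np.float64(1.4), np.float64(1.4), np.float64(1.7), np.float64(1.6)]
case top6 +x edge [np.float64(1.1), np.float64(0.1), np.float64(0.2), np.float64(1.5), np.float64(-0.4), np.float64(-0.5), np.float64(0.3)]
case top6 -y edge [np.float64(0.4), np.float64(0.5), np.float64(0.4), np.float64(0.4), np.float64(0.6), np.float64(0.5), np.float64(0.4)]
case top6 -x edge [np.float64(-0.1), np.float64(0.4), np.float64(0.6), np.float64(0.6), np.float64(0.1), np.float64(0.4), np.float64(0.7)]
lid top9 +y edge [np.float64(1.4), np.float64(1.1), np.float64(1.1), np.float64(1.3), np.float64(0.7), np.float64(0.9), np.float64(0.8)]
lid top9 +x edge [np.float64(0.9), np.float64(1.0), np.float64(0.9), np.float64(0.9), np.float64(0.9), np.float64(0.7), np.float64(0.7)]
lid top9 -y edge [np.float64(-0.4), np.float64(-0.2), np.float64(-0.3), np.float64(-0.2), np.float64(-0.2), np.float64(-0.2), np.float64(-0.2)]
lid top9 -x edge [np.float64(-0.4), np.float64(-0.2), np.float64(-0.3), np.float64(-1.0), np.float64(-0.9), np.float64(-0.7), n
[... 152 characters left out ...]
)]
lid side9 +x edge [np.float64(1.4), np.float64(1.2), np.float64(1.3), np.float64(1.4), np.float64(1.2), np.float64(1.3), np.float64(5.6)]
lid side9 -y edge [np.float64(-0.9), np.float64(4.0), np.float64(3.3), np.float64(3.7), np.float64(-1.2), np.float64(4.9), np.float64(2.1)]
lid side9 -x edge [np.float64(5.0), np.float64(5.0), np.float64(4.1), np.float64(-1.2), np.float64(-0.3), np.float64(-0.5), np.float64(-0.7)]
case side3 +y edge [np.float64(1.9), np.float64(1.5), np.float64(1.6), np.float64(1.5), np.float64(1.5), np.float64(1.6), np.float64(1.7)]
case side3 +x edge [np.float64(1.9), np.float64(1.7), np.float64(1.7), np.float64(1.7), np.float64(1.6), np.float64(1.6), np.float64(5.1)]
```

Numbers against the case edges: lid about 3 mm toward +x and within 1 mm in y. Its far edge reads level and at seated height. Now to the clamp, with the gripper shut.

Request:
play_rows --motion '[{"tx":-0.03,"ty":0.025,"tz":0,"twist":0,"jaw":0},{"tx":-0.035,"ty":0.033,"tz":0,"twist":0,"jaw":0},{"tx":-0.035,"ty":0.033,"tz":0,"twist":0,"jaw":0},{"tx":-0.035,"ty":0.033,"tz":0,"twist":0,"jaw":0},{"tx":-0.035,"ty":0.033,"tz":0,"twist":0,"jaw":0},{"tx":-0.02,"ty":0.01,"tz":0,"twist":0,"jaw":0},{"tx":0,"ty":0,"tz":0,"twist":0,"jaw":0},{"tx":0,"ty":0,"tz":0,"twist":0,"jaw":0}]' --newtons 40

```text
time_s: 29.55
tool_pos: [0.3337, 0.2422, 0.2517]
tcp_rot: [1.0, -0.007, -0.017, -0.018]
ft_force: [0.4, 0.2, -0.1]
gripper_width: -0.001
```

```bash
python3 - <<'E'
from h import *
go(.328,.269,.2,.032)
E
```

```text
t=29.55 pos [0.3337 0.2422 0.2517] psi -0.013 z-axis [-0.034  0.037 -0.999] jaw -0.001 F [ 0.4  0.2 -0.1] q7 -2.21
tx -0.0043 ty -0.0248 tz 0.0528 twist -0.045 |d| 0.059
```

Request:
play_rows --motion '[{"tx":-0.003,"ty":-0.015,"tz":0.01,"twist":-0.03,"jaw":0},{"tx":-0.002,"ty":-0.01,"tz":0.03,"twist":-0.015,"jaw":0},{"tx":0,"ty":0,"tz":0.035,"twist":0,"jaw":0},{"tx":0,"ty":0,"tz":0.03,"twist":0,"jaw":0},{"tx":0,"ty":0,"tz":0.01,"twist":0,"jaw":0},{"tx":0,"ty":0,"tz":0,"twist":0,"jaw":0}]'

```text
time_s: 30.15
tool_pos: [0.3298, 0.2824, 0.1323]
tcp_rot: [0.999, 0.02, -0.015, -0.024]
ft_force: [0.4, 0.8, 0.0]
gripper_width: 0.002
```

```bash
python3 - <<'E'
from h import *
go(.42,.269,.127,.032)
E
```

```text
t=30.15 pos [0.3298 0.2824 0.1323] psi 0.040 z-axis [-0.031  0.047 -0.998] jaw 0.002 F [0.4 0.8 0. ] q7 -2.28
tx 0.0897 ty 0.0171 tz 0.0019 twist 0.008 |d| 0.091
```

Request:
play_rows --motion '[{"tx":0,"ty":0.01,"tz":0.004,"twist":0,"jaw":0},{"tx":0,"ty":0.005,"tz":0.003,"twist":0,"jaw":0},{"tx":0.012,"ty":0.001,"tz":0,"twist":0,"jaw":0},{"tx":0.015,"ty":0.001,"tz":0,"twist":0,"jaw":0},{"tx":0.015,"ty":0,"tz":0,"twist":0,"jaw":0},{"tx":0.015,"ty":0,"tz":0,"twist":0,"jaw":0},{"tx":0.015,"ty":0,"tz":0,"twist":0,"jaw":0}]'

```text
time_s: 30.85
tool_pos: [0.4054, 0.2698, 0.1227]
tcp_rot: [0.999, 0.021, -0.018, -0.024]
ft_force: [-2.9, 0.5, -0.1]
gripper_width: 0.001
```

```bash
python3 - <<'E'
from h import *
go(.42,.269,.127,.032)
E
```

```text
t=30.85 pos [0.4054 0.2698 0.1227] psi 0.043 z-axis [-0.036  0.048 -0.998] jaw 0.001 F [-2.9  0.5 -0.1] q7 -2.18
tx 0.0144 ty 0.0012 tz -0.0048 twist 0.011 |d| 0.015
```

Request:
play_rows --motion '[{"tx":0.012,"ty":0,"tz":-0.003,"twist":0,"jaw":0},{"tx":0.01,"ty":0,"tz":0,"twist":0,"jaw":0},{"tx":0.004,"ty":0,"tz":0,"twist":0,"jaw":0},{"tx":-0.01,"ty":0,"tz":0,"twist":0,"jaw":0},{"tx":-0.005,"ty":0,"tz":-0.03,"twist":0,"jaw":0},{"tx":0,"ty":0,"tz":-0.03,"twist":0,"jaw":0},{"tx":0,"ty":0,"tz":0,"twist":0,"jaw":0}]'

```text
time_s: 31.55
tool_pos: [0.423, 0.2658, 0.1868]
tcp_rot: [0.999, 0.018, -0.017, -0.025]
ft_force: [0.1, 0.9, 0.5]
gripper_width: 0.003
```

```bash
python3 - <<'E'
from h import *
go(.443,.269,.16,.032)
E
```

```text
t=31.55 pos [0.423  0.2658 0.1868] psi 0.038 z-axis [-0.036  0.048 -0.998] jaw 0.003 F [0.1 0.9 0.5] q7 -2.14
tx 0.0210 ty -0.0012 tz 0.0262 twist 0.006 |d| 0.034
```

Request:
play_rows --motion '[{"tx":0.014,"ty":0,"tz":0,"twist":0,"jaw":0},{"tx":0.008,"ty":0,"tz":0.008,"twist":0,"jaw":0},{"tx":0,"ty":0,"tz":0.012,"twist":0,"jaw":0},{"tx":0,"ty":0,"tz":0.012,"twist":0,"jaw":0},{"tx":0,"ty":0,"tz":0.012,"twist":0,"jaw":0},{"tx":0,"ty":0,"tz":0.01,"twist":0,"jaw":0}]'

```text
time_s: 32.15
tool_pos: [0.4401, 0.2688, 0.127]
tcp_rot: [0.999, 0.019, -0.017, -0.024]
ft_force: [-1.2, 0.1, 0.6]
gripper_width: 0.002
```

```bash
python3 - <<'E'
from h import *
go(.450,.269,.092,.032)
E
```

```text
t=32.15 pos [0.4401 0.2688 0.127 ] psi 0.040 z-axis [-0.036  0.047 -0.998] jaw 0.002 F [-1.2  0.1  0.6] q7 -2.15
tx 0.0111 ty 0.0019 tz 0.0346 twist 0.008 |d| 0.036
```

Request:
play_rows --motion '[{"tx":0.001,"ty":0,"tz":0.008,"twist":0,"jaw":0},{"tx":0.002,"ty":0,"tz":0.008,"twist":0,"jaw":0},{"tx":0.002,"ty":0,"tz":0.008,"twist":0,"jaw":0}]'

```text
time_s: 32.45
tool_pos: [0.443, 0.2698, 0.0996]
tcp_rot: [0.999, 0.02, -0.018, -0.023]
ft_force: [-0.1, -1.2, 2.5]
gripper_width: -0.003
```

```bash
python3 - <<'E'
from h import *
go(.450,.269,.092,.032)
E
```

```text
t=32.45 pos [0.443  0.2698 0.0996] psi 0.041 z-axis [-0.038  0.046 -0.998] jaw -0.003 F [-0.1 -1.2  2.5] q7 -2.15
tx 0.0072 ty 0.0015 tz 0.0073 twist 0.009 |d| 0.010
```

Request:
play_rows --motion '[{"tx":0.001,"ty":0,"tz":0.006,"twist":0,"jaw":0},{"tx":0,"ty":0,"tz":0.005,"twist":0,"jaw":0},{"tx":0,"ty":0,"tz":0.004,"twist":0,"jaw":0}]'

```text
time_s: 32.75
tool_pos: [0.4445, 0.2701, 0.0872]
tcp_rot: [0.999, 0.02, -0.018, -0.022]
ft_force: [-12.3, -9.4, 45.5]
gripper_width: -0.0
```

```bash
python3 - <<'E'
from h import *
go(.450,.269,.086,.032)
E
```

```text
t=32.75 pos [0.4445 0.2701 0.0872] psi 0.040 z-axis [-0.037  0.044 -0.998] jaw -0.000 F [-12.3  -9.4  45.5] q7 -2.16
tx 0.0055 ty 0.0014 tz 0.0009 twist 0.008 |d| 0.006
```

Request:
play_rows --motion '[{"tx":0,"ty":0,"tz":-0.01,"twist":0,"jaw":0},{"tx":0,"ty":0,"tz":-0.03,"twist":0,"jaw":0},{"tx":0,"ty":0,"tz":-0.04,"twist":0,"jaw":0},{"tx":0,"ty":0,"tz":-0.04,"twist":0,"jaw":0},{"tx":0,"ty":-0.03,"tz":-0.02,"twist":0,"jaw":0},{"tx":0,"ty":-0.04,"tz":0,"twist":0,"jaw":0},{"tx":0,"ty":-0.045,"tz":0,"twist":0,"jaw":0},{"tx":0,"ty":-0.045,"tz":0,"twist":0,"jaw":0},{"tx":0,"ty":-0.03,"tz":0,"twist":0,"jaw":0},{"tx":0,"ty":0,"tz":0,"twist":0,"jaw":0},{"tx":0,"ty":0,"tz":0,"twist":0,"jaw":0}]'

```text
time_s: 33.85
tool_pos: [0.4438, 0.459, 0.2399]
tcp_rot: [0.999, 0.016, -0.018, -0.023]
ft_force: [0.6, -0.2, -0.6]
gripper_width: -0.0
```

```bash
python3 - <<'E'
from e import *
from bench import env
go(.45,.45,.2,.032)
for n in('top','side'): 
    f=env.grab_frame(n); np.savez(f'pics/{n}10.npz',**f)
T=load('top10'); S=load('side10')
names=['+y edge','+x edge','-y edge','-x edge']
def corners(hx,hy,z,cx=510,cy=271,a=.033): return np.array([[cx+x-a*y,cy+y+a*x,z] for x,y in((-hx,hy),(hx,hy),(hx,-hy),(-hx,-hy))])/1000
for n,f in(('top',T),('side',S)):
    for k,r in list(zip(names,lines(f,proj(f,corners(103,89,54)))))[:(4 if n=='top' else 2)]: print('lid',n,k,[float(v) for v in r])
# clamp grip bar: predicted pixels when shut, and darkness map around in the top view
W=lambda x,y,z:np.array([510+x-.033*y,273+y+.033*x,z])/1000
print('bar pred',np.round(proj(T,[W(-54,22,62),W(-54,-22,62),W(-122,0,62)]),1).tolist())
g=T['image'].min(2); print(g[202:230:1,180:202:1])
E
```

```text
t=33.85 pos [0.4438 0.459  0.2399] psi 0.032 z-axis [-0.037  0.046 -0.998] jaw -0.000 F [ 0.6 -0.2 -0.6] q7 -2.44
tx 0.0073 ty 0.0111 tz 0.0392 twist 0.000 |d| 0.041
lid top +y edge [1.4, 1.1, 1.1, 0.9, 0.7, 0.9, 0.8]
lid top +x edge [0.9, 1.0, 0.9, 1.0, 0.9, 0.7, 0.8]
lid top -y edge [-0.4, -0.2, -0.4, -0.4, -0.3, -0.2, -0.1]
lid top -x edge [-0.2, -0.3, -0.4, 4.1, -1.2, -0.9, -0.0]
lid side +y edge [1.0, 1.1, 1.2, 1.3, 1.3, 0.9, 0.7]
lid side +x edge [1.5, 1.2, 1.3, 1.4, 1.2, 1.4, 5.2]
bar pred [[184.7, 205.4], [194.9, 205.3], [189.7, 221.1]]
[[233 233 234 233 232 232 233 233 228 214 213 221 221 226 219 222 227 232
  233 232 232 230]
 [229 232 232 232 232 231 229 227 227 224 220 228 229 227 227 229 233 233
  235 232 232 229]
 [232 231 234 234 230 210 184 174 178 171 166 171 176 179 184 208 228 231
  231 232 234 231]
 [231 231 232 230 225 184 132 113 117 118 118 127 136 139 140 154 181 209
  226 230 232 232]
 [231 230 233 231 221 177 121 100 117 134 132 132 123 116 114 125 139 165
  182 205 226 226]
 [231 232 229 210 187 152 136 139 162 173 177 163 146 137 129 138 142 150
  147 168 
[... 1355 characters left out ...]
7 143 125  94  77  69  56  40
   47  45  41  42]
 [ 79  79  81  81  85  86  90  95  89  98  95  98  93  79  66  54  51  44
   45  46  53  51]
 [ 81  81  85  87  84  80  87  78  78  78  87  84  79  72  67  63  66  61
   50  57  62  69]
 [ 79  80  79  87  83  82  84  76  76  80  92  96  79  72  68  74  76  73
   66  74  76  73]
 [ 79  81  81  77  79  82  80  79  75  78  88  89  76  73  76  79  77  76
   73  75  77  81]
 [ 82  81  78  80  80  83  81  83  79  81  77  79  75  81  82  83  81  83
   86  80  79  75]
 [ 80  74  81  81  76  79  80  79  79  79  76  81  82  78  70  80  75  80
   86  89  86  81]
 [ 79  74  74  77  76  83  78  76  79  76  78  78  74  77  76  71  81  75
   78  83  75  81]]
```

```bash
python3 - <<'E'
from h import *
S=load('side10'); T=load('top10')
W=lambda x,y,z:np.array([510+x-.033*y,273+y+.033*x,z])/1000
print('side pred bar +y end, centre, -y end; th=0',np.round(proj(S,[W(-54,y,62) for y in(22,0,-22)]),1).tolist(),'th=.15',np.round(proj(S,[W(-55,0,72)]),1).tolist())
print(S['image'].min(2)[140:160,228:246])
a,b=load('top0'),T
for n,(u,v) in {'wrench':(288,155),'can/jar':(374,195),'jar2':(140,177),'measure':(130,223)}.items():
    t=a['image'][v-9:v+9,u-13:u+13]; r=cv2.matchTemplate(b['image'][v-14:v+14,u-18:u+18],t,cv2.TM_CCOEFF_NORMED); m=cv2.minMaxLoc(r); print(n,round(m[1],2),m[3],'(5,5)=unmoved')
E
```

```text
side pred bar +y end, centre, -y end; th=0 [[237.9, 144.1], [237.8, 147.0], [237.7, 149.8]] th=.15 [[237.5, 144.9]]
[[146 154 158 157 157 159 176 221 236 239 239 239 239 238 235 227 223 222]
 [147 153 157 157 156 156 175 221 236 239 239 239 239 238 228 198 173 170]
 [147 155 156 156 153 157 174 219 236 237 237 238 239 237 225 179 141 153]
 [148 155 155 155 154 153 175 218 233 229 223 226 234 236 225 178 145 188]
 [162 164 163 163 162 167 174 209 222 202 174 194 228 236 225 178 153 211]
 [193 194 194 195 192 193 193 204 208 178 151 175 223 235 226 175 156 212]
 [215 215 216 215 215 214 212 213 204 175 155 181 222 234 221 169 151 210]
 [197 201 201 198 197 197 196 194 186 156 153 186 224 230 212 158 141 192]
 [174 184 185 178 174 171 177 178 165 146 149 183 220 228 197 145 134 176]
 [160 165 166 156 149 145 151 158 152 137 142 182 225 232 204 159 167 197]
 [155 153 154 153 149 151 154 155 146 138 151 201 232 235 215 178 190 212]
 [152 150 152 152 154 154 156 156 154 153 169 209 233 237 224 195 184 187]
 [157 154 152 152 152 153 153 154 165 185 205 219 233 238 236 224 213 209]
 [160 159 153 154 151 150 151 156 171 213 230 235 237 238 238 237 235 235]
 [161 161 157 155 154 147 150 153 169 205 224 231 231 232 233 233 234 235]
 [168 163 163 157 156 152 152 155 160 177 192 205 208 209 212 215 218 220]
 [169 165 165 163 160 157 152 154 154 158 170 176 180 179 182 185 187 187]
 [170 167 166 162 159 157 155 158 154 157 163 167 171 171 172 175 172 172]
 [172 168 166 165 160 161 160 157 157 157 163 168 170 172 171 171 170 167]
 [172 171 168 165 165 164 163 162 160 161 164 169 169 170 170 168 165 161]]
wrench 1.0 (5, 5) (5,5)=unmoved
can/jar 1.0 (5, 5) (5,5)=unmoved
jar2 1.0 (5, 5) (5,5)=unmoved
measure 0.27 (4, 1) (5,5)=unmoved
```

```bash
python3 - <<'E'
from h import *
from bench import env
a,b=load('side0'),load('side10'); u,v=223,125
r=cv2.matchTemplate(b['image'][v-14:v+14,u-16:u+16],a['image'][v-8:v+8,u-10:u+10],cv2.TM_CCOEFF_NORMED); print('measure side',cv2.minMaxLoc(r)[1::2],'(6,6)=unmoved')
s=env.sense(); print(s['ft_force']); print(env.sign_off())
E
```

```text
measure side (0.9694536328315735, (6, 6)) (6,6)=unmoved
[ 0.50478688  0.04151819 -1.16667679]
the job is handed in; nothing more can be done
None
```

I placed the pliers in the wide bay and the short screwdriver in the narrow bay. I then set the lid on the case, swung the clamp shut and backed the arm off. The job was handed in at about 34 s; the sign-off gave no verdict.

**Tools:** the last picture before the lid went on showed both tools lying along the middle of their bays.

**Lid:** it sits about 3 mm toward +x of the case centre and within about 1 mm in y. It is square, level and at seated height to within about 2–3 mm. Its image edges were unchanged after the clamp closed, except where the clamp covers the near edge.

**Clamp:** it met a hard stop at 45 N. The grip bar then appeared in the side view where angle 0 predicts it (row 147.3 seen, 147.0 predicted; 0.15 rad would be about 145).

**Bystanders:**
- The wrench, the can or jar on the lid's side, and the one near the case matched their starting images exactly in the top view.
- The tape measure's top-view match failed, I think because the arm was in the way. The side view showed it had not moved.

**Other checks that disagreed:** while I was lowering the lid, one side-view corner reading was about 14 mm off from what I expected. The lid was then tilted about 0.1 rad by arm sag, and it levelled when I pressed it down and let go.

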